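# Load fresh filters into the art-room air cleaner

### The job

Put all the fresh filter cartridges on the table into the air cleaner: with the flat driver in its slot turn the keeper screw fully to free, then press the hidden latch through the release hole with the pin so that the tray springs out, and stand each cartridge upright in a bay of its own, fin up. Push the tray home until it latches, turn the keeper screw back across the tray front with the driver, and leave both tools standing in their own holes in the stand. Turn the screw only with the driver, never with the fingers, and leave the phone, bottle, cup and brush where they are.

Things in the scene. Friction and masses are not known exactly. Their poses are not given: they have to be found in the camera images.
- unit: Bench-top air cleaner, low grey and black box fixed to the table: 250 mm deep, 176 wide, 92 high, white tray front, black bracket (34 mm high) at its right front corner. Origin: on the table under the middle of the tray front when shut; z up, x into the unit, away from the robot at yaw 0; y to the left seen from the robot. The top plate begins 8 mm behind the tray front.
- release_hole (a point): Middle of the round release hole (15 mm wide, ringed with white dashes) at the level of the top plate's upper face, 92 mm above the table, 112 mm behind the tray front. The pad of the hidden spring latch lies under it: its top is 47 mm below this point; pushing it down about 7 mm frees the tray (3 N at first, about 6 N at its stop at 11 mm).
- latch (a joint): Travel of the hidden latch: 0 = up, where it catches the shut tray; grows as it is pushed down; 0.011 = fully down. Springs back up.
- tray (a joint): How far the filter tray is out, in m: 0 = shut and latched; it slides towards the unit's -x, to 0.095. A spring (2.4 N shut, 0.5 N out) drives it out once latch and keeper are clear. To shut it, push its front in to about -0.003 (stop at -0.006) with some 10 N: the latch snaps up by itself and it comes to rest near 0.
- tray_front (a point): Centre of the outer face of the white tray front, which is 172 mm wide and reaches from 4 to 78 mm above the table; moves with the tray; axes as the unit's.
- bay0 (a point): Right bay of the tray (seen from the robot): centre of its floor, 10 mm above the table; moves with the tray. Each bay is 64 mm long along the unit's x and 46 mm wide along y, with walls 18 mm high (the front is higher, 68 mm above the floor); bays are 50 mm apart. One cartridge fits in each. Under the cover while the tray is shut.
- bay1 (a point): Middle bay of the tray (seen from the robot): centre of its floor, 10 mm above the table; moves with the tray. Each bay is 64 mm long along the unit's x and 46 mm wide along y, with walls 18 mm high (the front is higher, 68 mm above the floor); bays are 50 mm apart. One cartridge fits in each. Under the cover while the tray is shut.
- bay2 (a point): Left bay of the tray (seen from the robot): centre of its floor, 10 mm above the table; moves with the tray. Each bay is 64 mm long along the unit's x and 46 mm wide along y, with walls 18 mm high (the front is higher, 68 mm above the floor); bays are 50 mm apart. One cartridge fits in each. Under the cover while the tray is shut.
- keeper (a joint): Angle of the keeper screw in rad: 0 = locked, its steel arm (40 mm from the axis) lying across the tray front; turns counterclockwise seen from above to 1.3 = free, the arm pointing forward to the robot. The arm clears the tray front from about 1.0. Stiff: about 0.09 N m; stays where it is left.
- screw_slot (a point): Centre of the slot's floor in the brass head of the keeper screw, on its vertical axis, 46 mm above the table. The slot is 5 mm wide, 7 mm deep, 27 mm long and open at both ends; it runs along this point's x (at angle 0 this is the unit's x; the point turns with the screw).
- driver: Flat driver, standing upright in the stand. Origin at the middle of the blade's tip, z up along the tool. Blade 14 mm wide along x, 3 mm thick along y, 10 mm long; then a round 12 mm shaft; red square handle 22 x 22 mm (sides along x and y), from 72 to 136 mm above the tip. 90 g.
- pin: Release pin, standing upright in the stand. Origin at its tip, z up along the tool. Round 8 mm shaft with a rounded tip; blue square handle 22 x 22 mm (sides along x and y), from 72 to 136 mm above the tip. 80 g.
- stand: Wooden tool block fixed to the table, 65 x 160 mm (x, y), 78 mm high, with two square through holes 90 mm apart; the tools hang with their handles' undersides on its top. Origin: centre of its underside.
- driver_seat (a point): Where the driver's tip is when it stands in its hole (16 mm wide, at the stand's +y end): 6 mm above the table, 72 mm below the block's top.
- pin_seat (a point): Where the pin's tip is when it stands in its hole (13 mm wide, at the stand's -y end): 6 mm above the table, 72 mm below the block's top.
- cartridge0: Fresh filter cartridge, may be absent: green and black striped body 56 x 36 x 36 mm (x, y, z) with a white grip fin on top, 30 mm long along x, 14 mm thick along y, 30 mm high (66 mm in all). Origin: centre of the underside. About 150 g.
- cartridge1: Fresh filter cartridge, may be absent: green and black striped body 56 x 36 x 36 mm (x, y, z) with a white grip fin on top, 30 mm long along x, 14 mm thick along y, 30 mm high (66 mm in all). Origin: centre of the underside. About 150 g.
- cartridge2: Fresh filter cartridge, may be absent: green and black striped body 56 x 36 x 36 mm (x, y, z) with a white grip fin on top, 30 mm long along x, 14 mm thick along y, 30 mm high (66 mm in all). Origin: centre of the underside. About 150 g.
- phone: Black phone lying flat, 75 x 150 x 10 mm. Not to be disturbed.
- paint_bottle: Yellow paint bottle, standing, 52 mm wide, 120 mm high. Not to be disturbed.
- painted_cup: Small red painted cup, standing, 72 mm wide, 70 mm high. Not to be disturbed.
- brush: Paint brush lying on the table. Not to be disturbed.
Mind the look-alikes: they are no part of the job. What is meant by the driver is not orange, turquoise or white, and is the larger of those in its own colour.

How it is judged:
On the way, in this order (a step that is already met when the one before it is completed fails the run):
1. the keeper screw is turned to free (past 1.1 rad) with the driver's blade in its slot (value of joint keeper above 1.1 rad and distance between driver and screw_slot below 0.008 m), for 0.1 s.
2. the hidden latch is pressed with the pin through the release hole (value of joint latch above 0.0045 m and horizontal distance between pin and release_hole below 0.008 m and z of pin in the frame of release_hole below -0.03 m).
3. the tray has sprung out at least 70 mm (value of joint tray above 0.07 m), for 0.1 s.
4. every cartridge stands in a bay of the open tray (value of joint tray above 0.05 m and x of cartridge0 in the frame of bay1 between -0.012 and 0.012 m and y of cartridge0 in the frame of bay1 between -0.065 and 0.065 m and z of cartridge0 in the frame of bay1 between -0.01 and 0.006 m and angle between each of cartridge0, cartridge1, cartridge2's own z axis and vertical below 0.12 rad and x of cartridge1 in the frame of bay1 between -0.012 and 0.012 m and y of cartridge1 in the frame of bay1 between -0.065 and 0.065 m and z of cartridge1 in the frame of bay1 between -0.01 and 0.006 m and x of cartridge2 in the frame of bay1 between -0.012 and 0.012 m and y of cartridge2 in the frame of bay1 between -0.065 and 0.065 m and z of cartridge2 in the frame of bay1 between -0.01 and 0.006 m), for 0.2 s.
5. the tray is home (within 3 mm) and latched, with the cartridges in it (value of joint each of tray, latch below 0.003 m and x of cartridge0 in the frame of bay1 between -0.012 and 0.012 m and y of cartridge0 in the frame of bay1 between -0.065 and 0.065 m and z of cartridge0 in the frame of bay1 between -0.01 and 0.006 m and angle between each of cartridge0, cartridge1, cartridge2's own z axis and vertical below 0.12 rad and x of cartridge1 in the frame of bay1 between -0.012 and 0.012 m and y of cartridge1 in the frame of bay1 between -0.065 and 0.065 m and z of cartridge1 in the frame of bay1 between -0.01 and 0.006 m and x of cartridge2 in the frame of bay1 between -0.012 and 0.012 m and y of cartridge2 in the frame of bay1 between -0.065 and 0.065 m and z of cartridge2 in the frame of bay1 between -0.01 and 0.006 m), for 0.3 s.
6. the keeper screw is turned back to locked (below 0.15 rad) with the driver's blade in its slot (value of joint keeper below 0.15 rad and distance between driver and screw_slot below 0.008 m), for 0.1 s.
At the end, for the whole second after the job is handed in: The tray is within 3 mm of shut with the latch up (within 3 mm), the keeper below 0.2 rad, every cartridge upright (within 0.12 rad) on the floor of a bay, and driver and pin stand in their own holes (tip within 9 mm of its place, within 0.12 rad of upright), all at rest (all of step 5 and value of joint keeper below 0.2 rad and linear speed of each of cartridge0, cartridge1, cartridge2, driver, pin below 0.03 m/s and distance between driver and driver_seat below 0.009 m and angle between each of driver, pin's own z axis and vertical below 0.12 rad and distance between pin and pin_seat below 0.009 m); the robot touches nothing.
It fails at once if a bystander (phone, bottle, cup, brush) is moved more than 30 mm (distance of any of phone, paint_bottle, painted_cup, brush from where it was at the start of the episode above 0.03 m).
It fails at once if the fingers push on the keeper screw or its arm with more than 2 N (contact force between the fingers and keeper above 2 N).
Of cartridge0, cartridge1, cartridge2 only 1 to 3 are there at a start; the rules pass over those that are not, and their reading is None.
At some moment in a run one of cartridge0, cartridge1, cartridge2 may be knocked a few centimetres aside while the robot is not near it.
It also fails if it takes over 210 s, if anything falls off the work surface, if the arm or the gripper's body presses on something with over 40 N, if the wrist force passes 120 N, or if a joint passes its speed limit or range.

### The arm

A 6-joint arm with a two-finger parallel gripper is mounted at the origin on the work surface. World frame = base frame: x ahead of the robot, y to its left, z up, the work surface at z = 0. Lengths are in m, angles in rad, forces in N, time in s.
With the tool pointing down it reaches from about 0.425 to 0.925 m from the base axis. Payload 12.5 kg.
Tool frame: the origin (TCP) lies midway between the tips of the shut fingers; the grasp point (between the pads) lies 19 mm behind it; x points along the fingers, z is the direction in which the jaws open and shut, and the axes are right-handed (so a half turn about x gives the same grasp; the last joint's range is limited). The gripper opens to 85 mm and grips with 20 to 120 N. Pads are 22 mm wide; open, the fingers measure 114 mm over their backs; the gripper's body (76 mm by 85 mm) begins 54 mm behind the grasp point. The pads swing forward as they close: fully open they stand 13 mm farther back than shut.
Start: joints at [1.101, 0.491, 1.559, -0, 1.092, -0.106], TCP at [0.222, 0.584, 0.204] pointing down, gripper open.
Joint ranges: [-3.1, 3.1], [-0.84, 2.19], [0.05, 2.79], [-1.13, 4.28], [0.06, 2.93], [-2.69, 2.69]. Speed limits (rad/s): [2.22, 2.22, 2.79, 3.14, 3.14, 3.14].

### API

Orientations are given as a unit quaternion [x, y, z, w].
In Python, from bench import status, eyes, manip gives the robot as it stands.
- The arm moves only by the tool move_arm, never from a script. Its argument "motion" is a list that holds one entry, the list of rows, each a list of 5 numbers: the opening, from 0 (shut) to 1 (fully open), then the shift along the tool's x, y, z in m, then the turn about the tool's x in degrees. A call has 1 to 20 rows; each row is the pose to reach, as a shift and turn from the pose commanded when the call began, along the tool's axes at that moment; what a row does not reach only later rows make up. A row lasts 1/10 s, in which the tool goes at most 50 mm and 8.59 degrees, less where a joint would pass 70% of its speed; a pose out of reach is approached as far as the arm can. A call with a gripper value outside its range is refused whole. The fingers move at their own pace and stop on an object; the grip force is fixed at half the most. Time passes only in rows, so rows that repeat a pose let the fingers close. It gives the time, the measured TCP pose, the force and the opening at its end, in the units of the state.
- status.sense(): the state, without advancing time (a new reading comes with each control period).
- eyes.camera(name): name is "scene" or "top" or "wrist"; returns the picture (420x560x3 uint8, red, green, blue); there is no depth.
- eyes.camera_params(name): a dict with "camera_matrix" (3x3 intrinsics, pixels), "cam_to_world" (4x4, takes a point from camera to world coordinates); the wrist camera has in their place "T_tool_cam" (4x4, takes a point from camera to tool coordinates, whose origin is the TCP and whose axes are the tool frame's). Camera axes: x right, y down, z forward; pixel columns grow to the right and rows downward; lengths in m; the calibration is good to about 2 mm. The wrist camera is an equidistant fisheye: a pixel r from the principal point sees the ray r / f radians off the axis. A picture is of the moment at which its call begins: read the wrist's pose just before it. camera_params takes no time and is no camera call.
- manip.finish_job(): hands the job in, once; it reports no verdict.
Trained networks look in the newest picture that a camera, given by its name, has taken for a name from the list of things; names that differ only in an ending like _2 or _b are one class to them, and where a whole thing is asked for, a point or a joint stands for the part that bears it (a point fixed in the world has none). Each returns a list of dicts, best first, with "score" (0 to 1); they miss things now and then, are a little off and sometimes report something else, mostly with a low value. They report only what shows in the picture. A call takes as long as a camera call. They do not tell look-alikes from the thing itself.
- eyes.spot_in(camera, thing): "point" ([row, column] in pixels, amid what is visible of it).
- eyes.silhouettes(camera, thing): "pixels" (420x560 bool, what is visible of it) and "point" ([row, column] in pixels, amid what is visible of it).
- eyes.mark_of(camera, thing): "point" ([row, column] in pixels: a listed point, or the origin of a listed thing).
The state is a dict: "t": time; "qpos": joint angles; "dq": joint speeds; "tau": joint torques, N m; "tool_pos": TCP position; "tcp_rot": TCP orientation; "contact_force": force on the tool from outside, world axes, zero at the start; "ft_torque": the same for the moment, N m; "width": finger opening in m.
Only numpy, scipy, OpenCV 4.12 (cv2) and the standard library are available. Lean on these libraries where they do the work, as an engineer would, in place of code of your own. Each camera call takes 0.05 s, during which the arm holds its last target. There are 200 camera calls.

## Working session

There is one attempt and no reset: what is moved stays moved. The work goes in short steps, Python scripts to look and compute and a tool call to move; the robot and the scene stay as the last step left them, time stands still between calls to the robot, and variables do not carry over. Pictures are saved under pics/ and viewed, about 12 in all and at most 16, crops included, and the job is handed in when it is done.

Besides the shell and the picture viewer there is one more tool, called after "Call:" as name(argument=value, ...), one argument or row to a line, values as JSON. move_arm: Moves the arm, as the interface text tells. Its arguments: {"type":"object","properties":{"motion":{"type":"array","items":{"type":"array","items":{"type":"array","items":{"type":"number"}}}}},"required":["motion"]}

```bash
mkdir -p pics; ls; cat > h.py <<'E'
import numpy as np, cv2
from bench import status, eyes, manip
from scipy.spatial.transform import Rotation as R
def pic(cam,name,crop=None,scale=1):
    im=eyes.camera(cam)
    cv2.imwrite('pics/raw_'+name+'.png',im[:,:,::-1])
    o=im[:,:,::-1]
    if crop: r0,r1,c0,c1=crop; o=o[r0:r1,c0:c1]
    if scale!=1: o=cv2.resize(o,None,fx=scale,fy=scale,interpolation=cv2.INTER_CUBIC)
    cv2.imwrite('pics/'+name+'.png',o); return im
def ray(cam,pt):
    p=eyes.camera_params(cam);K=np.array(p['camera_matrix']);v,u=pt
    d=np.array([(u-K[0,2])/K[0,0],(v-K[1,2])/K[1,1],1.])
    if cam=='wrist':
        r=np.hypot(d[0],d[1]);d=np.array([d[0]/r*np.sin(r),d[1]/r*np.sin(r),np.cos(r)]) if r>1e-9 else d
        s=status.sense();T=np.eye(4);T[:3,:3]=R.from_quat(s['tcp_rot']).as_matrix();T[:3,3]=s['tool_pos'];T=T@np.array(p['T_tool_cam'])
    else: T=np.array(p['cam_to_world'])
    return T[:3,3],T[:3,:3]@d
def onz(cam,pt,z):
    o,d=ray(cam,pt);return o+d*(z-o[2])/d[2]
def proj(cam,P):
    p=eyes.camera_params(cam);K=np.array(p['camera_matrix'])
    if cam=='wrist':
        s=status.sense();T=np.eye(4);T[:3,:3]=R.from_quat(s['tcp_rot']).as_matrix();T[:3,3]=s['tool_pos'];T=T@np.array(p['T_tool_cam'])
    else: T=np.array(p['cam_to_world'])
    q=np.linalg.inv(T)@np.append(P,1)
    if cam=='wrist':
        r=np.hypot(q[0],q[1]);th=np.arctan2(r,q[2]);x,y=q[0]/r*th,q[1]/r*th
    else: x,y=q[:2]/q[2]
    return np.array([K[1,1]*y+K[1,2],K[0,0]*x+K[0,2]])
def axes():
    s=status.sense();return np.array(s['tool_pos']),R.from_quat(s['tcp_rot']).as_matrix()
def shift(target):
    p,M=axes();return M.T@(np.array(target)-p)
E
python3 - <<'E'
from h import *
print(status.sense())
for c in('scene','top','wrist'):
    pic(c,c+'0',scale=1.4 if c!='wrist' else 1)
    p=eyes.camera_params(c);print(c,{k:np.round(v,3).tolist() for k,v in p.items()})
H={'release_hole':.092,'tray_front':.041,'screw_slot':.046,'driver':.1,'pin':.1,'stand':.0,'driver_seat':.078,'pin_seat':.078,'cartridge0':0,'unit':0,'phone':0,'paint_bottle':0,'painted_cup':0,'brush':0}
for c in('top','scene'):
  for t,z in H.items():
    for d in eyes.mark_of(c,t)[:4]:
        print(c,t,round(d['score'],2),np.round(d['point']),np.round(onz(c,d['point'],z),3))
E
```

```text
pics
{'t': 0.0, 'qpos': array([ 1.10142737e+00,  4.91597033e-01,  1.55944869e+00, -7.33024271e-06,
        1.09171011e+00, -1.05580133e-01]), 'dq': array([ 0.00095668,  0.00023968, -0.00027388,  0.00175077,  0.0001827 ,
        0.00115198]), 'tau': array([ 1.04535004e-03, -6.18433499e+01, -2.61606538e+01, -1.14087443e-04,
        3.97531840e-03,  2.81467334e-05]), 'tool_pos': array([0.2222374 , 0.58387726, 0.20330474]), 'tcp_rot': array([-0.40150421,  0.58255735,  0.40110734,  0.58183692]), 'contact_force': array([ 0.5595291 , -0.77299522, -0.58775174]), 'ft_torque': array([-0.02350099, -0.07504318,  0.03290014]), 'width': 0.08562176457690901}
scene {'camera_matrix': [[404.636, 0.0, 270.527], [0.0, 404.636, 205.842], [0.0, 0.0, 1.0]], 'cam_to_world': [[-0.893, 0.277, -0.354, 0.947], [0.449, 0.533, -0.717, 0.794], [-0.01, -0.799, -0.601, 0.764], [0.0, 0.0, 0.0, 1.0]]}
top {'camera_matrix': [[396.885, 0.0, 283.355], [0.0, 396.885, 209.462], [0.0, 0.0, 1.0]], 'cam_to_world': [[0.008, -0.993, 0.12, 0.383], [-1.0, -0.008, -0.004, -0.021], [0.005, -0.12, -0.993, 1.437], [0.0, 0.0, 0.0, 1.0
[... 1904 characters left out ...]
scene stand 0.93 [301. 356.] [0.485 0.314 0.   ]
scene driver_seat 0.62 [314. 366.] [0.535 0.402 0.078]
scene pin_seat 0.83 [288. 349.] [0.524 0.325 0.078]
scene pin_seat 0.61 [194. 197.] [ 0.708 -0.179  0.078]
scene cartridge0 0.85 [170. 231.] [ 0.529 -0.373  0.   ]
scene cartridge0 0.65 [180. 261.] [ 0.46  -0.264  0.   ]
scene unit 0.97 [240. 270.] [ 0.572  0.026 -0.   ]
scene phone 0.89 [354. 301.] [0.673 0.376 0.   ]
scene paint_bottle 0.76 [189. 198.] [ 0.67  -0.312  0.   ]
scene painted_cup 0.89 [321. 446.] [0.339 0.454 0.   ]
scene painted_cup 0.41 [228. 269.] [ 0.551 -0.024  0.   ]
scene brush 0.73 [193. 199.] [ 0.675 -0.29   0.   ]
scene brush 0.55 [145. 247.] [ 0.402 -0.517  0.   ]
```

View pics/top0.png

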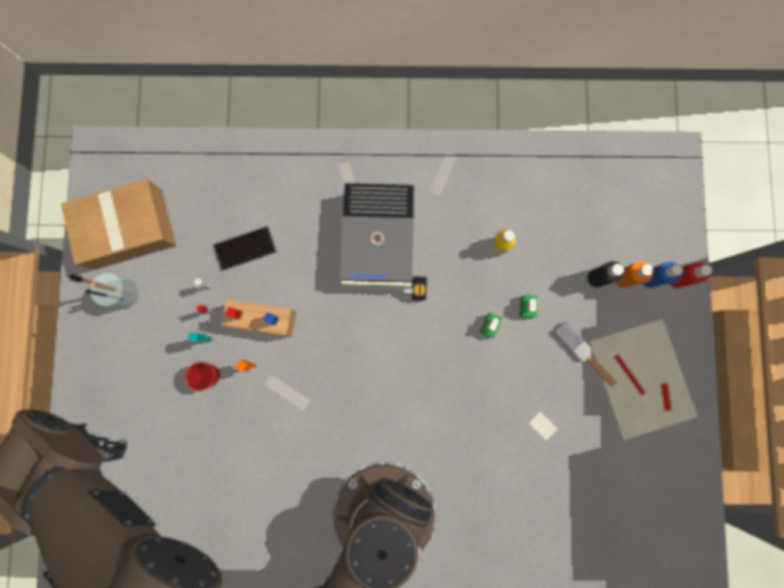

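View pics/scene0.png

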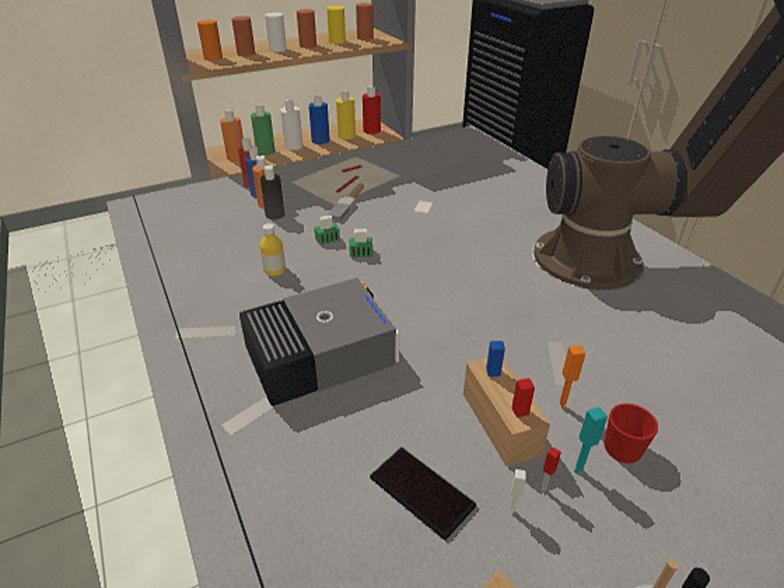

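The top picture shows the stand with the red driver at px (233,314)/1.4 and the blue pin at (270,319)/1.4. Two green cartridges are at (491,325)/1.4 and (528,306)/1.4, and the unit's screw is at (419,289)/1.4. The scene picture shows the smaller red, white, teal and orange look-alikes standing outside the stand.

```bash
cat >> h.py <<'E'
def plan(target,yaw=None,flip=None):
    "yaw (deg): wanted world direction of jaw axis (tool z), mod 180"
    p,M=axes();s=status.sense()
    cur=np.degrees(np.arctan2(M[1,2],M[0,2]))
    out=[]
    if yaw is not None:
        for k in(-180,0,180,-360,360):
            t=-(yaw+k-cur)
            q6=s['qpos'][5]+np.radians(t)
            if abs(t)<=200: out.append((round(t,1),round(q6,2)))
    print('pos',p.round(4),'jaw yaw',cur.round(2),'q',np.round(s['qpos'],2),'down',M[:,0].round(3),'w',round(s['width'],4),'F',np.round(s['contact_force'],1),'t',s['t'])
    sh=shift(target);print('shift',sh.round(4),'turn/q6 opts',out,'rows>=',np.ceil(np.linalg.norm(sh)/.05))
E
python3 - <<'E'
from h import *
plan((0.47,0.30,0.27),0)
p,M=axes();print(M.round(3))
for c in('scene','top'):
  for t in('unit','stand','phone','driver','pin','cartridge0'):
    for d in eyes.silhouettes(c,t)[:2]:
      print(c,t,round(d['score'],2),d['pixels'].sum(),np.round(d['point']))
E
```

```text
pos [0.2224 0.5841 0.2039] jaw yaw 69.16 q [ 1.1   0.49  1.56 -0.    1.09 -0.11] down [ 0.  0. -1.] w 0.0854 F [-0.   1.  -0.1] t 1.55
shift [-0.0661 -0.3325 -0.1774] turn/q6 opts [(np.float64(69.2), np.float64(1.1)), (np.float64(-110.8), np.float64(-2.04))] rows>= 8.0
[[ 0.    -0.935  0.356]
 [ 0.     0.356  0.935]
 [-1.    -0.     0.   ]]
scene unit 0.7 6950 [242. 230.]
scene unit 0.41 499 [179. 196.]
scene stand 0.67 2594 [298. 360.]
scene phone 0.7 2333 [351. 300.]
scene driver 0.79 355 [284. 372.]
scene driver 0.77 421 [263. 406.]
scene pin 0.82 301 [254. 354.]
scene cartridge0 0.82 286 [167. 231.]
scene cartridge0 0.82 223 [176. 259.]
top unit 0.86 3972 [172. 270.]
top stand 0.78 949 [228. 183.]
top stand 0.65 82 [223. 167.]
top phone 0.66 834 [177. 176.]
top driver 0.66 76 [221. 165.]
top driver 0.55 82 [265. 174.]
top pin 0.52 50 [226. 190.]
top cartridge0 0.65 167 [216. 378.]
top cartridge0 0.58 155 [232. 350.]
```

Call:
move_arm(
  motion=[
    [[1, -0.05, 0, 0, 0], [1, -0.066, -0.05, -0.02, 8], [1, -0.066, -0.09, -0.04, 16], [1, -0.066, -0.13, -0.06, 24], [1, -0.066, -0.17, -0.09, 32], [1, -0.066, -0.21, -0.11, 40], [1, -0.066, -0.25, -0.13, 48], [1, -0.066, -0.29, -0.15, 56], [1, -0.066, -0.3325, -0.1774, 64], [1, -0.066, -0.3325, -0.1774, 69.2], [1, -0.066, -0.3325, -0.1774, 69.2]],
  ],
)

```text
t: 3.25
tool_pos: [0.4707, 0.2989, 0.2699]
tcp_rot: [0.002, 0.707, -0.002, 0.707]
contact_force: [0.4, 0.6, -0.3]
width: 0.0854
```

```bash
python3 - <<'E'
from h import *
plan((0.47,0.30,0.27),0)
pic('wrist','w1',scale=1.4)
for t,z in(('driver',.11),('pin',.11),('stand',0),('driver_seat',.078),('pin_seat',.078)):
  for f in('spot_in','mark_of'):
    for d in getattr(eyes,f)('wrist',t)[:2]: print(f,t,round(d['score'],2),np.round(d['point']),onz('wrist',d['point'],z).round(4))
E
```

```text
pos [0.4707 0.2989 0.2699] jaw yaw -0.26 q [0.45 0.33 1.64 0.   1.17 0.45] down [-0.  0. -1.] w 0.0854 F [ 0.4  0.6 -0.3] t 3.25
shift [-0.0001  0.0011 -0.0007] turn/q6 opts [(np.float64(179.7), np.float64(3.59)), (np.float64(-0.3), np.float64(0.45)), (np.float64(-180.3), np.float64(-2.69))] rows>= 1.0
spot_in driver 0.93 [122. 303.] [0.4921 0.3655 0.11  ]
spot_in driver 0.77 [ 15. 313.] [0.5018 0.4767 0.11  ]
mark_of driver 0.66 [ 33. 254.] [0.4422 0.4579 0.11  ]
mark_of driver 0.63 [121. 299.] [0.4881 0.3668 0.11  ]
spot_in pin 0.55 [209. 287.] [0.4765 0.2743 0.11  ]
spot_in pin 0.39 [330. 348.] [0.5566 0.1101 0.11  ]
mark_of pin 0.74 [356. 417.] [0.6701 0.0475 0.11  ]
mark_of pin 0.56 [184. 286.] [0.4745 0.3016 0.11  ]
spot_in stand 0.79 [154. 297.] [0.4913 0.3174 0.    ]
mark_of stand 0.61 [152. 290.] [0.4828 0.3202 0.    ]
spot_in driver_seat 0.64 [156. 294.] [0.485  0.3265 0.078 ]
spot_in driver_seat 0.47 [304. 428.] [0.6826 0.12   0.078 ]
spot_in pin_seat 0.96 [154. 295.] [0.486  0.3276 0.078 ]
spot_in pin_seat 0.37 [121. 418.] [0.6304 0.3714 0.078 ]
```

View pics/w1.png

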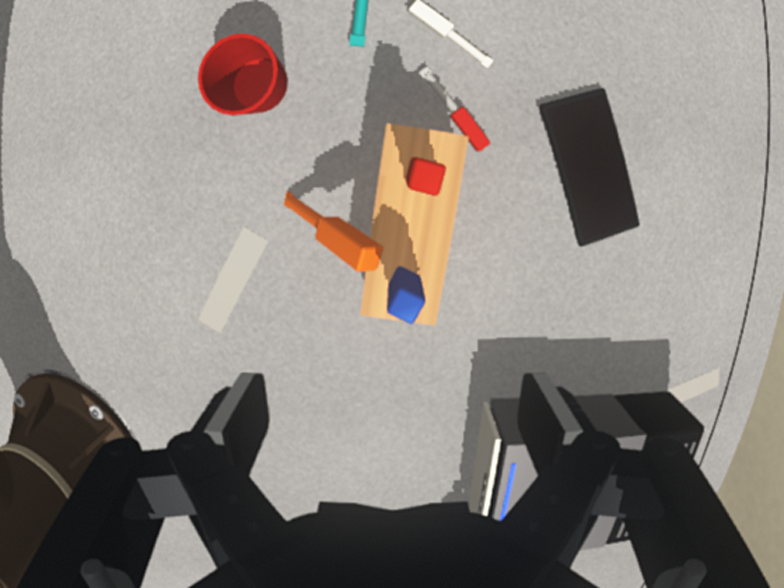

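The wrist view shows the driver's red handle at px (426,175)/1.4, the pin's blue handle at (406,295)/1.4, and the stand's corners. It also shows the small red look-alike at (470,130)/1.4 and the orange one, whose top leans near the stand's left edge at (365,255)/1.4.

```bash
cat > seg.py <<'E'
from h import *
def planepts(cam,mask,z):
    rc=np.argwhere(mask); return np.array([onz(cam,q,z)[:2] for q in rc])
def rect(P):
    c,(w,h),a=cv2.minAreaRect((P*1000).astype(np.float32)); return np.round(np.array(c)/1000,4),round(w,1),round(h,1),round(a,1)
E
python3 - <<'E'
from seg import *
im=cv2.imread('pics/raw_w1.png');
C=np.array([[123,387],[135,468],[325,437],[315,361]])/1.4
P=np.array([onz('wrist',c,.078)[:2] for c in C]);print('stand corners',P.round(4),'c',P.mean(0),'yaw x',[np.degrees(np.arctan2(*(P[a]-P[b])[::-1])).round(1) for a,b in((1,0),(2,3))],'y',[np.degrees(np.arctan2(*(P[a]-P[b])[::-1])).round(1)-90 for a,b in((0,3),(1,2))],[np.linalg.norm(P[a]-P[b]).round(3) for a,b in((1,0),(2,3),(0,3),(1,2))])
for n,box,ch in(('drv',(105,145,285,325),2),('pin',(185,235,270,310),0)):
    sub=np.zeros(im.shape[:2],bool);r0,r1,c0,c1=box;sub[r0:r1,c0:c1]=1
    o=[c for c in(0,1,2) if c!=ch]
    m=sub&(im[...,ch].astype(int)-im[...,o].max(-1)>40)
    v=im[...,ch][m];print(n,m.sum(),np.percentile(v,[5,25,50,75,95]))
    hi=m&(im[...,ch]>(np.percentile(v,5)+np.percentile(v,95))/2)
    print(' all',rect(planepts('wrist',m,.142)),' bright',hi.sum(),rect(planepts('wrist',hi,.142)))
v=cv2.resize(im[100:245,260:345],None,fx=4,fy=4,interpolation=cv2.INTER_NEAREST);cv2.imwrite('pics/w1z.png',v)
E
```

```text
stand corners [[0.4651 0.4018]
 [0.5288 0.3934]
 [0.5075 0.2341]
 [0.4426 0.2433]] c [0.4860142  0.31814846] yaw x [np.float64(-7.6), np.float64(-8.1)] y [np.float64(-8.099999999999994), np.float64(-7.599999999999994)] [np.float64(0.064), np.float64(0.066), np.float64(0.16), np.float64(0.161)]
drv 1429 [142.4 222.  229.  236.  239. ]Traceback (most recent call last):
  File "<stdin>", line 11, in <module>
  File "seg.py", line 3, in planepts
    rc=np.argwhere(mask); return np.array([onz(cam,q,z)[:2] for q in rc])
                                           ~~~^^^^^^^^^
  File "h.py", line 20, in onz
    o,d=ray(cam,pt);return o+d*(z-o[2])/d[2]
        ~~~^^^^^^^^
  File "h.py", line 16, in ray
    s=status.sense();T=np.eye(4);T[:3,:3]=R.from_quat(s['tcp_rot']).as_matrix();T[:3,3]=s['tool_pos'];T=T@np.array(p['T_tool_cam'])
ValueError: time passes only in moves, steps and waits
```

```bash
python3 - <<'E'
s=open('h.py').read()
s=s.replace("def pic(","_c={}\ndef sense():\n    if 's' not in _c: _c['s']=status.sense()\n    return _c['s']\ndef fresh(): _c.clear()\ndef cp(c):\n    if c not in _c: _c[c]=eyes.camera_params(c)\n    return _c[c]\ndef pic(",1)
h,t=s.split("def pic(",1)
t=t.replace("status.sense()","sense()").replace("eyes.camera_params(cam)","cp(cam)")
open('h.py','w').write(h+"def pic("+t)
E
cat > a.py <<'E'
from seg import *
im=cv2.imread('pics/raw_w1.png')
for n,box,ch in(('drv',(105,145,285,325),2),('pin',(185,235,270,310),0)):
    sub=np.zeros(im.shape[:2],bool);r0,r1,c0,c1=box;sub[r0:r1,c0:c1]=1
    o=[c for c in(0,1,2) if c!=ch]
    m=sub&(im[...,ch].astype(int)-im[...,o].max(-1)>40)
    m=cv2.connectedComponents(m.astype(np.uint8))[1]
    k=np.bincount(m[m>0]).argmax();m=m==k
    v=im[...,ch][m];print(n,m.sum(),np.percentile(v,[5,25,50,75,95]))
    hi=m&(im[...,ch]>(np.percentile(v,5)+np.percentile(v,95))/2)
    print(' all',rect(planepts('wrist',m,.142)),' bright',hi.sum(),rect(planepts('wrist',hi,.142)))
v=cv2.resize(im[100:245,260:345],None,fx=4,fy=4,interpolation=cv2.INTER_NEAREST);cv2.imwrite('pics/w1z.png',v)
E
python3 a.py
```

```text
drv 1416 [141.75 223.   229.   236.   239.  ]
 all (array([0.4913, 0.3641]), 36.0, 36.1, 1.0)  bright 1202 (array([0.4913, 0.3641]), 36.0, 36.1, 1.0)
pin 431 [126.5 188.  199.  206.  220.5]
 all (array([0.4782, 0.2745]), 20.9, 20.9, 62.5)  bright 352 (array([0.4787, 0.2731]), 18.7, 18.9, 61.8)
```

View pics/w1z.png

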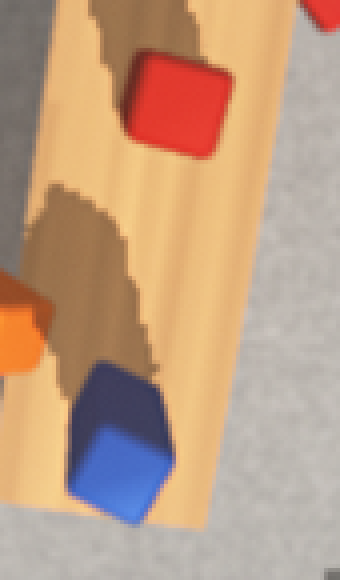

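The zoom shows the driver's top-face corners at (147,50), (235,74), (210,158), (132,135). The pin's are at (108,425), (172,462), (137,522), (70,488).

```bash
python3 - <<'E'
from seg import *
for n,C in(('drv',[(147,50),(235,74),(210,158),(132,135)]),('pin',[(108,425),(172,462),(137,522),(70,488)])):
    P=np.array([onz('wrist',(100+y/4-.4,260+x/4-.4),.142)[:2] for x,y in C])
    e=[P[1]-P[0],P[2]-P[3]];f=[P[0]-P[3],P[1]-P[2]]
    print(n,P.mean(0).round(4),[np.degrees(np.arctan2(v[1],v[0])).round(1) for v in e+f],[np.linalg.norm(v).round(4) for v in e+f])
c=np.array([.4861,.3182]);a=np.radians(-7.9);y=np.array([-np.sin(a),np.cos(a)])
print('holes',c+.045*y,c-.045*y)
plan((0.4917,0.3632,0.20),-14)
E
```

```text
drv [0.4917 0.3631] [np.float64(-14.5), np.float64(-16.0), np.float64(80.4), np.float64(74.4)] [np.float64(0.0207), np.float64(0.0187), np.float64(0.0198), np.float64(0.0202)]
pin [0.4787 0.2742] [np.float64(-31.1), np.float64(-28.5), np.float64(60.2), np.float64(62.0)] [np.float64(0.0182), np.float64(0.0187), np.float64(0.0185), np.float64(0.0176)]
holes [0.492285   0.36277293] [0.479915   0.27362707]
pos [0.4698 0.3003 0.2699] jaw yaw 0.01 q [0.45 0.33 1.64 0.   1.17 0.45] down [ 0.  0. -1.] w 0.0855 F [ 0.7  0.8 -0.1] t 3.8
shift [0.0699 0.0629 0.0219] turn/q6 opts [(np.float64(194.0), np.float64(3.84)), (np.float64(14.0), np.float64(0.69)), (np.float64(-166.0), np.float64(-2.45))] rows>= 2.0
```

```bash
cat >> h.py <<'E'
def tri(*cp_):
    A=np.zeros((3,3));b=np.zeros(3)
    for c,p in cp_:
        o,d=ray(c,p);d=d/np.linalg.norm(d);N=np.eye(3)-np.outer(d,d);A+=N;b+=N@o
    X=np.linalg.solve(A,b);return X.round(4),[np.abs(proj(c,X)-p).max().round(1) for c,p in cp_]
E
python3 - <<'E'
from h import *
S=lambda x,y:np.array([y,x])/1.4
print('orange handle',tri(('scene',S(573,362)),('wrist',S(348,245))))
print('orange tip',tri(('scene',S(564,405)),('wrist',S(289,198))))
print('orange top end',tri(('scene',S(574,347)),('wrist',S(368,260))))
print('teal',tri(('scene',S(595,425)),('top',S(196,337))), tri(('scene',S(577,471)),('wrist',S(357,42))))
print('smallred',tri(('scene',S(552,461)),('wrist',S(470,128))),tri(('scene',S(547,488)),('wrist',S(426,70))))
print('slot',tri(('top',(209,300)),('top',(209,300)))[1])
E
```

```text
orange handle (array([0.4262, 0.3455, 0.1585]), [np.float64(13.1), np.float64(27.8)])
orange tip (array([0.3674, 0.3379, 0.0044]), [np.float64(1.0), np.float64(1.2)])
orange top end (array([0.4411, 0.3495, 0.2031]), [np.float64(14.3), np.float64(37.1)])
teal (array([0.4333, 0.4514, 0.1095]), [np.float64(0.7), np.float64(0.3)]) (array([0.4474, 0.4716, 0.0326]), [np.float64(6.0), np.float64(7.3)])
smallred (array([0.5156, 0.4245, 0.0645]), [np.float64(14.3), np.float64(21.6)]) (array([0.5014, 0.4571, 0.0078]), [np.float64(0.5), np.float64(0.6)])
slot [np.float64(0.0), np.float64(0.0)]
```

```bash
python3 - <<'E'
from h import *
pic('scene','s1',crop=(180,400,240,520),scale=2.8)
E
```

```text
(no output)
```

View pics/s1.png

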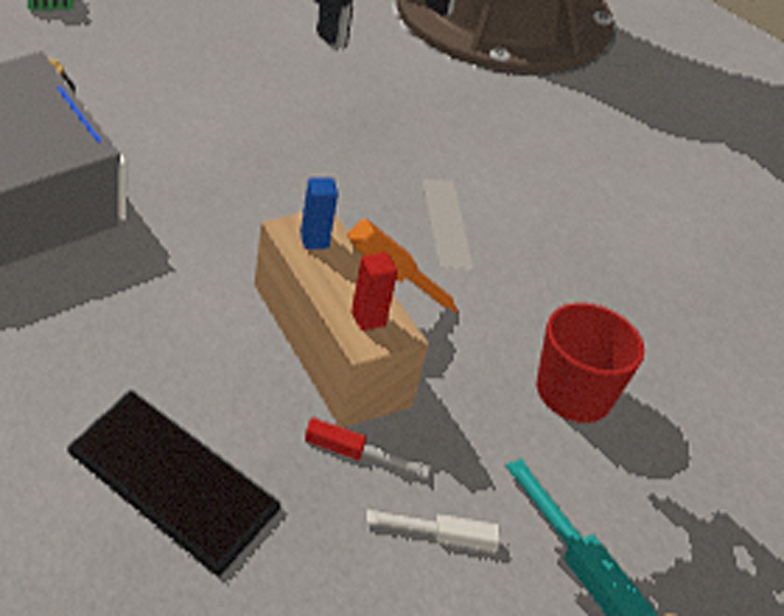

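All the look-alikes toppled on their own; orange leans on the stand's left edge and doesn't reach the driver's grasp. Now I grasp the driver.

Call:
move_arm(
  motion=[
    [[1, 0, 0.045, 0.015, 7], [1, 0, 0.063, 0.022, 14], [1, 0.04, 0.063, 0.022, 14], [1, 0.08, 0.063, 0.022, 14], [1, 0.12, 0.063, 0.022, 14], [1, 0.15, 0.063, 0.022, 14], [1, 0.175, 0.063, 0.022, 14], [1, 0.175, 0.063, 0.022, 14], [0, 0.175, 0.063, 0.022, 14], [0, 0.175, 0.063, 0.022, 14], [0, 0.175, 0.063, 0.022, 14], [0, 0.175, 0.063, 0.022, 14], [0, 0.175, 0.063, 0.022, 14], [0, 0.175, 0.063, 0.022, 14]],
  ],
)

```text
t: 5.25
tool_pos: [0.4926, 0.3632, 0.096]
tcp_rot: [0.087, 0.701, -0.086, 0.702]
contact_force: [0.0, -0.4, 6.7]
width: 0.0205
```

Call:
move_arm(
  motion=[
    [[0, -0.02, 0, 0, 0], [0, -0.05, 0, 0, 0], [0, -0.09, 0, 0, 0], [0, -0.13, 0, 0, 0], [0, -0.16, 0, 0, 0], [0, -0.16, 0, 0, 0], [0, -0.16, 0, 0, 0]],
  ],
)

```text
t: 5.95
tool_pos: [0.4918, 0.3629, 0.2551]
tcp_rot: [0.087, 0.702, -0.086, 0.702]
contact_force: [0.1, 0.5, -2.4]
width: 0.0204
```

```bash
python3 - <<'E'
from h import *
plan((0.552,-0.085,0.26),0)
# where would tip be in scene?
pic('scene','s2'); a=cv2.imread('pics/raw_s2.png')
im=pic('wrist','w2'); b=cv2.imread('pics/raw_w2.png')
p,M=axes(); P=p+[0,0,.019-.105+0.0]
for c,n,i in(('scene','s2',a),('wrist','w2',b)):
    r,k=proj(c,P).astype(int);print(c,r,k)
    r0,k0=max(r-50,0),max(k-50,0)
    z=cv2.resize(i[r0:r0+100,k0:k0+100],(400,400),interpolation=cv2.INTER_CUBIC)
    a2=z if c=='scene' else np.hstack([a2,z])
cv2.imwrite('pics/tip.png',a2)
E
```

```text
pos [0.4918 0.3629 0.2551] jaw yaw -14.04 q [0.53 0.43 1.53 0.   1.19 0.77] down [ 0.001  0.    -1.   ] w 0.0204 F [ 0.1  0.5 -2.4] t 5.95
shift [-0.005  -0.4199  0.167 ] turn/q6 opts [(np.float64(166.0), np.float64(3.67)), (np.float64(-14.0), np.float64(0.53)), (np.float64(-194.0), np.float64(-2.61))] rows>= 10.0
scene 264 377
wrist 205 280
```

View pics/tip.png

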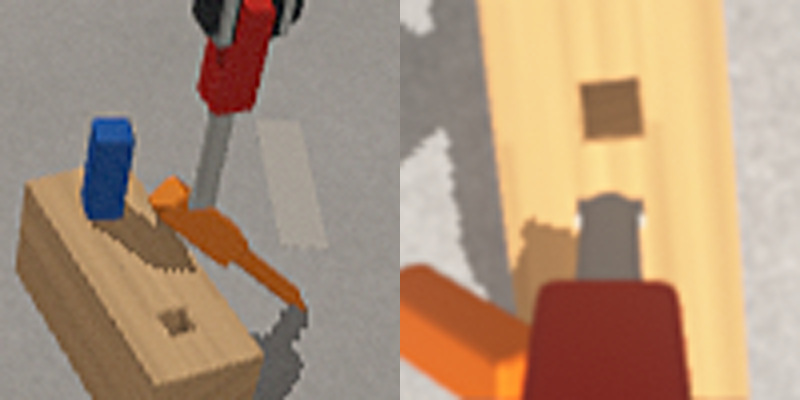

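The blade is seen broad along the wrist image's horizontal, so the blade lies along the jaw axis; the hole is at wrist px (283,182) and the tip at (283,204).

```bash
python3 - <<'E'
from h import *
plan((0.49,-0.04,0.28),0)
p,M=axes()
print('hole',onz('wrist',(181.7,283),.078),'tip pred',proj('wrist',p+[0,0,-.09]),'tip meas',onz('wrist',(204,283),p[2]-.09))
E
```

```text
pos [0.4916 0.3627 0.2537] jaw yaw -14.05 q [0.53 0.43 1.53 0.   1.19 0.77] down [-0.002 -0.001 -1.   ] w 0.0207 F [-0.  -0.1 -0.8] t 6.05
shift [-0.026  -0.3911  0.0962] turn/q6 opts [(np.float64(166.0), np.float64(3.67)), (np.float64(-14.0), np.float64(0.53)), (np.float64(-194.0), np.float64(-2.61))] rows>= 9.0
hole [0.49337054 0.36125687 0.078     ] tip pred [203.47555642 281.18993382] tip meas [0.49291403 0.36187991 0.16365562]
```

Call:
move_arm(
  motion=[
    [[0, -0.026, -0.03, 0.005, 0], [0, -0.026, -0.075, 0.018, -3], [0, -0.026, -0.12, 0.03, -6], [0, -0.026, -0.165, 0.04, -9], [0, -0.026, -0.21, 0.05, -12], [0, -0.026, -0.255, 0.06, -14], [0, -0.026, -0.3, 0.07, -14], [0, -0.026, -0.345, 0.085, -14], [0, -0.026, -0.391, 0.096, -14], [0, -0.026, -0.391, 0.096, -14], [0, -0.026, -0.391, 0.096, -14]],
  ],
)

```text
t: 7.15
tool_pos: [0.4899, -0.0404, 0.2798]
tcp_rot: [0.001, 0.708, -0.001, 0.706]
contact_force: [-0.0, -0.0, -1.1]
width: 0.0208
```

```bash
python3 - <<'E'
from h import *
plan((0.55,-0.085,0.2),0)
im=pic('wrist','w3',scale=1.4)
for t,z in(('screw_slot',.046),('release_hole',.092),('tray_front',.041),('unit',0),('cartridge0',0)):
  for d in eyes.mark_of('wrist',t)[:2]: print(t,round(d['score'],2),np.round(d['point']),onz('wrist',d['point'],z).round(4))
for d in eyes.mark_of('wrist','driver')[:1]: print('driver',d['score'],d['point'])
p,M=axes();print('tip pred',proj('wrist',p+[0,0,-.09]))
E
```

```text
pos [ 0.4899 -0.0404  0.2798] jaw yaw -0.19 q [-0.22  0.22  1.77  0.    1.15 -0.21] down [-0.002  0.001 -1.   ] w 0.0208 F [-0.  -0.  -1.1] t 7.15
shift [ 0.0797 -0.0445  0.0604] turn/q6 opts [(np.float64(179.8), np.float64(2.92)), (np.float64(-0.2), np.float64(-0.22)), (np.float64(-180.2), np.float64(-3.36))] rows>= 3.0
screw_slot 0.84 [202. 336.] [ 0.5618 -0.0805  0.046 ]
release_hole 0.58 [129. 442.] [0.6817 0.0232 0.092 ]
release_hole 0.21 [120. 340.] [0.5549 0.0263 0.092 ]
tray_front 0.76 [121. 342.] [0.5663 0.0234 0.041 ]
tray_front 0.42 [121. 368.] [0.6013 0.0244 0.041 ]
unit 0.94 [120. 338.] [0.5687 0.0238 0.    ]
cartridge0 0.85 [345. 300.] [ 0.5235 -0.3623  0.    ]
cartridge0 0.8 [305. 272.] [ 0.4742 -0.2724  0.    ]
driver 0.85 [203.9, 280.7]
tip pred [203.77104121 281.17097186]
```

View pics/w3.png

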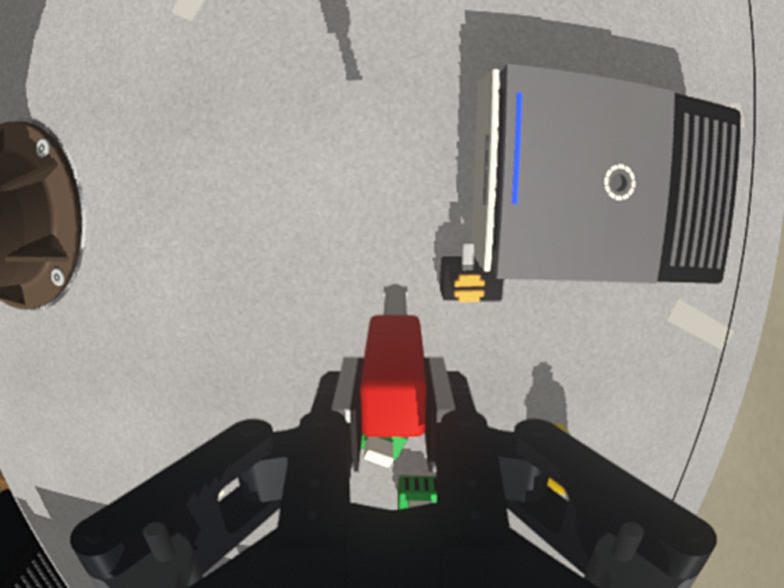

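The wrist view shows the brass screw head at (469,288)/1.4 with its slot running horizontally, the release hole at (619,181)/1.4, and the tray front's top edge from (497,70) to (488,270)/1.4.

```bash
cat > unit.py <<'E'
from seg import *
im=cv2.imread('pics/raw_w3.png').astype(int)
b,g,r=im[...,0],im[...,1],im[...,2]
sub=np.zeros(b.shape,bool);sub[185:222,310:365]=1
m=sub&(r-b>50)
P=planepts('wrist',m,.053);print('brass',m.sum(),P.mean(0).round(4),rect(P))
m2=np.zeros(b.shape,bool);m2[110:150,425:460]=1
print('hole',onz('wrist',(181/1.4,619/1.4),.092).round(4))
for z,pts in((.078,[(70,497),(270,488)]),(.092,[(66,507),(279,499)]),(.092,[(96,676),(283,660)])):
    Q=[onz('wrist',np.array(q)/1.4,z) for q in pts];d=Q[0]-Q[1];print(np.round(Q,4),'yaw',np.degrees(np.arctan2(-d[0],d[1])).round(2))
E
python3 unit.py; python3 - <<'E'
import cv2
i=cv2.imread('pics/raw_w3.png')
cv2.imwrite('pics/w3z.png',cv2.resize(i[160:230,305:375],(560,560),interpolation=cv2.INTER_NEAREST))
E
```

```text
brass 356 [ 0.5602 -0.0823] (array([ 0.5604, -0.0825]), 29.0, 25.7, 0.3)
hole [0.6825 0.0249 0.092 ]
[[ 0.5749  0.111   0.078 ]
 [ 0.5719 -0.0588  0.078 ]] yaw -0.99
[[ 0.5799  0.1123  0.092 ]
 [ 0.5788 -0.0628  0.092 ]] yaw -0.35
[[ 0.74    0.1073  0.092 ]
 [ 0.739  -0.0653  0.092 ]] yaw -0.32
```

View pics/w3z.png

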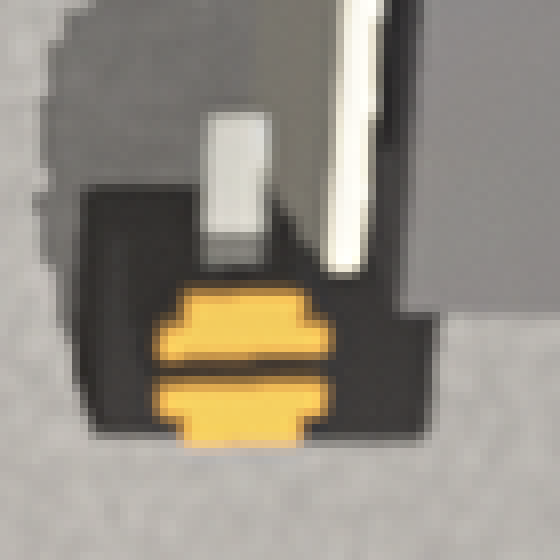

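The zoom shows the slot centre near px (205.5,335), parallel to x; unit yaw is about -0.4°. I hover the blade just over the head.

Call:
move_arm(
  motion=[
    [[0, 0, -0.03, 0.04, 0], [0, 0, -0.042, 0.0703, 0], [0, 0.04, -0.042, 0.0703, 0], [0, 0.08, -0.042, 0.0703, 0], [0, 0.11, -0.042, 0.0703, 0], [0, 0.12, -0.042, 0.0703, 0], [0, 0.12, -0.042, 0.0703, 0], [0, 0.12, -0.042, 0.0703, 0]],
  ],
)

```text
t: 8.3
tool_pos: [0.5613, -0.0816, 0.1623]
tcp_rot: [-0.0, 0.706, -0.0, 0.708]
contact_force: [0.6, -0.5, -0.4]
width: 0.0205
```

```bash
python3 - <<'E'
from h import *
plan((0.5603,-0.0824,0.13),-.4)
im=pic('wrist','w4')
p,M=axes();r,c=proj('wrist',p+[0,0,-.09]);print(r,c,'slot pred',proj('wrist',np.array([.5603,-.0824,.053])))
r,c=int(r)-35,int(c)-40
i=cv2.imread('pics/raw_w4.png')[r:r+70,c:c+80];cv2.imwrite('pics/w4z.png',cv2.resize(i,(640,560),interpolation=cv2.INTER_NEAREST));print(r,c)
E
```

```text
pos [ 0.5613 -0.0816  0.1623] jaw yaw -0.02 q [-0.26  0.46  1.75  0.    0.93 -0.26] down [ 0.002 -0.    -1.   ] w 0.0205 F [ 0.6 -0.5 -0.4] t 8.3
shift [ 0.0323 -0.0008 -0.0011] turn/q6 opts [(np.float64(180.4), np.float64(2.89)), (np.float64(0.4), np.float64(-0.25)), (np.float64(-179.6), np.float64(-3.4))] rows>= 1.0
203.65467994430347 280.7533215332038 slot pred [198.33202375 279.53544909]
168 240
```

View pics/w4z.png

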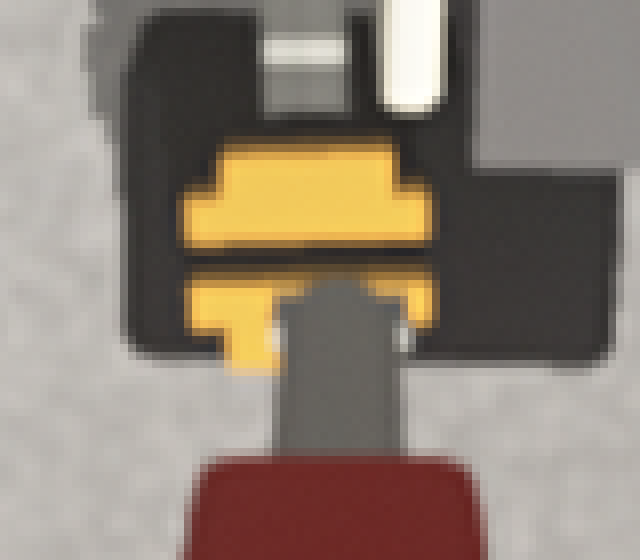

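```bash
python3 - <<'E'
from h import *
_c['s']=dict(status.sense());_c['s']['tool_pos']=np.array([0,0,.16]);_c['s']['tcp_rot']=np.array([0,.7071068,0,.7071068])
for q in((199.3,278.1),(201.6,278.1),(203.5,278.1)):print('slot rel',onz('wrist',q,.053).round(4))
print('tip0',proj('wrist',np.array([0,0,.07])),'arc',proj('wrist',np.array([0,.006,.08])),'shoulder',proj('wrist',np.array([.007,0,.08])),proj('wrist',np.array([-.007,0,.08])))
print('handle bottom front edge',proj('wrist',np.array([0,.011,.142])))
print('slot +y edge rows for slot y', [(y,proj('wrist',np.array([-.001,y+.0025,.053])).round(2)) for y in(-.004,-.003,-.002,-.001,0)])
E
```

```text
Traceback (most recent call last):
NameError: name '_c' is not defined
```

```bash
python3 - <<'E'
import h
from h import *
_c=h._c
_c['s']=dict(status.sense());_c['s']['tool_pos']=np.array([0,0,.16]);_c['s']['tcp_rot']=np.array([0,.7071068,0,.7071068])
for q in((199.3,278.1),(201.6,278.1),(203.5,278.1)):print('slot rel',onz('wrist',q,.053).round(4))
print('tip0',proj('wrist',np.array([0,0,.07])),'arc',proj('wrist',np.array([0,.006,.08])),'shoulder',proj('wrist',np.array([.007,0,.08])),proj('wrist',np.array([-.007,0,.08])))
print('handle bottom front edge',proj('wrist',np.array([0,.011,.142])))
print('slot +y edge rows for slot y', [(y,proj('wrist',np.array([-.001,y+.0025,.053])).round(2)) for y in(-.004,-.003,-.002,-.001,0)])
E
```

```text
slot rel [-0.0025 -0.001   0.053 ]
slot rel [-0.0025 -0.0032  0.053 ]
slot rel [-0.0025 -0.0049  0.053 ]
tip0 [203.69286711 280.95400696] arc [200.10221504 280.98217855] shoulder [207.25078956 289.66817262] [207.26655927 272.29798929]
handle bottom front edge [220.22269692 281.22964206]
slot +y edge rows for slot y [(-0.004, array([199.81, 279.78])), (-0.003, array([198.72, 279.78])), (-0.002, array([197.63, 279.78])), (-0.001, array([196.54, 279.78])), (0, array([195.45, 279.77]))]
```

Call:
move_arm(
  motion=[
    [[0, 0.005, -0.0016, -0.0035, 0], [0, 0.012, -0.0016, -0.0035, 0], [0, 0.016, -0.0016, -0.0035, 0], [0, 0.019, -0.0016, -0.0035, 0], [0, 0.021, -0.0016, -0.0035, 0], [0, 0.021, -0.0016, -0.0035, 0], [0, 0.021, -0.0016, -0.0035, 0]],
  ],
)

```text
t: 9.05
tool_pos: [0.5571, -0.0833, 0.1399]
tcp_rot: [0.0, 0.707, -0.0, 0.707]
contact_force: [0.6, 0.5, -0.0]
width: 0.0205
```

```bash
python3 - <<'E'
from h import *
plan((0.5568,-0.0836,0.139),-.4)
im=pic('wrist','w5')
i=cv2.imread('pics/raw_w5.png')[168:238,240:320];cv2.imwrite('pics/w5z.png',cv2.resize(i,(640,560),interpolation=cv2.INTER_NEAREST))
E
```

```text
pos [ 0.5571 -0.0833  0.1399] jaw yaw -0.04 q [-0.27  0.48  1.78  0.    0.88 -0.26] down [ 0.  0. -1.] w 0.0205 F [ 0.6  0.5 -0. ] t 9.05
shift [ 0.0009 -0.0003 -0.0003] turn/q6 opts [(np.float64(180.4), np.float64(2.88)), (np.float64(0.4), np.float64(-0.26)), (np.float64(-179.6), np.float64(-3.4))] rows>= 1.0
```

View pics/w5z.png

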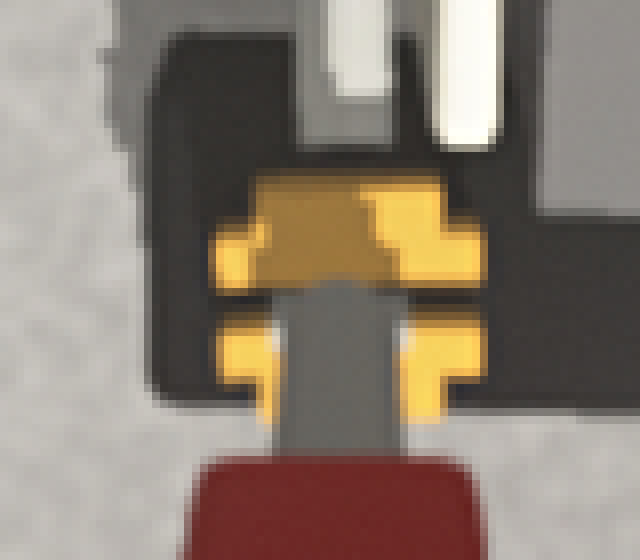

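The shaft sits over the slot gap (zoom rows 290–320), with no contact force. I go on down.

Call:
move_arm(
  motion=[
    [[0, 0.002, 0, 0.0005, 0.3], [0, 0.004, 0, 0.0005, 0.3], [0, 0.004, 0, 0.0005, 0.3], [0, 0.004, 0, 0.0005, 0.3]],
  ],
)

```text
t: 9.5
tool_pos: [0.5576, -0.0833, 0.136]
tcp_rot: [0.002, 0.707, -0.002, 0.707]
contact_force: [0.6, 1.2, -0.1]
width: 0.021
```

Call:
move_arm(
  motion=[
    [[0, 0.001, 0, 0, 0], [0, 0.002, 0, 0, 0], [0, 0.002, 0, 0, 0], [0, 0.002, 0, 0, 0]],
  ],
)

```text
t: 9.9
tool_pos: [0.5582, -0.0834, 0.1355]
tcp_rot: [0.002, 0.706, -0.002, 0.708]
contact_force: [-2.5, 0.2, 17.0]
width: 0.0207
```

Seated on the slot floor (17 N). I back off 1 mm and turn counterclockwise.

Call:
move_arm(
  motion=[
    [[0, -0.001, 0, 0, 0], [0, -0.001, -0.0002, -0.0001, -8], [0, -0.001, -0.0004, -0.0003, -16], [0, -0.001, -0.0006, -0.0004, -24], [0, -0.001, -0.0008, -0.0006, -32], [0, -0.001, -0.001, -0.0007, -40], [0, -0.001, -0.0012, -0.0007, -48], [0, -0.001, -0.0015, -0.0007, -56], [0, -0.001, -0.0017, -0.0006, -64], [0, -0.001, -0.002, -0.0006, -71], [0, -0.001, -0.002, -0.0006, -71], [0, -0.001, -0.002, -0.0006, -71]],
  ],
)

```text
t: 11.1
tool_pos: [0.5573, -0.0854, 0.1357]
tcp_rot: [-0.409, 0.577, 0.409, 0.577]
contact_force: [-1.6, -0.5, 8.0]
width: 0.0207
```

```bash
python3 - <<'E'
from h import *
plan((0.5568,-0.0836,0.139),75)
print(sense()['ft_torque'])
im=pic('wrist','w6')
i=cv2.imread('pics/raw_w6.png')[158:248,230:330];cv2.imwrite('pics/w6z.png',cv2.resize(i,(600,540),interpolation=cv2.INTER_NEAREST))
E
```

```text
pos [ 0.5573 -0.0854  0.1357] jaw yaw 70.66 q [-0.27  0.48  1.79  0.    0.87 -1.5 ] down [ 0.001 -0.    -1.   ] w 0.0207 F [-1.6 -0.5  8. ] t 11.1
shift [-0.0033  0.0011  0.0015] turn/q6 opts [(np.float64(175.7), np.float64(1.56)), (np.float64(-4.3), np.float64(-1.58)), (np.float64(-184.3), np.float64(-4.72))] rows>= 1.0
[ 0.10053666  0.30777664 -0.02216319]
```

View pics/w6z.png

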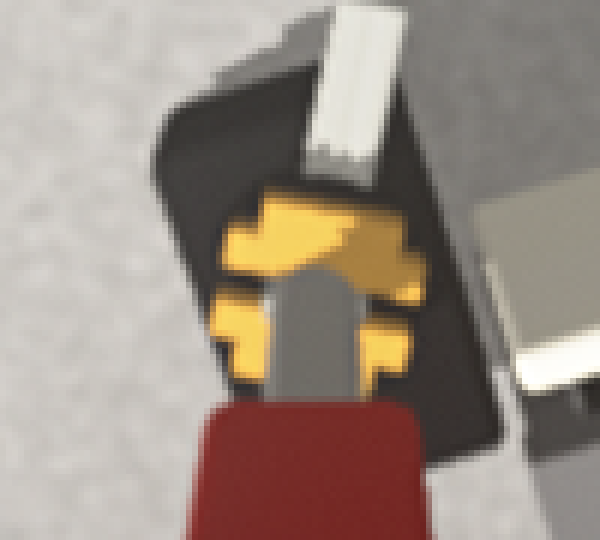

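The screw has followed; the slot lags the blade by about 8° (play), so the keeper is near 63°. I turn 11° more to bring it to the stop.

Call:
move_arm(
  motion=[
    [[0, 0, 0, 0, -5], [0, 0, 0, 0, -9], [0, 0, 0, 0, -11], [0, 0, 0, 0, -11], [0, 0, 0, 0, -11], [0, 0, 0, 0, -11]],
  ],
)

```text
t: 11.75
tool_pos: [0.5574, -0.0855, 0.1358]
tcp_rot: [-0.463, 0.535, 0.462, 0.535]
contact_force: [-1.2, -0.7, 7.1]
width: 0.0207
```

```bash
python3 - <<'E'
from h import *
plan((0.5568,-0.0836,0.139),75)
print(sense()['ft_torque'])
im=pic('wrist','w7')
i=cv2.imread('pics/raw_w7.png')[158:248,230:330];cv2.imwrite('pics/w7z.png',cv2.resize(i,(600,540),interpolation=cv2.INTER_NEAREST))
E
```

```text
pos [ 0.5574 -0.0855  0.1358] jaw yaw 81.65 q [-0.27  0.48  1.79 -0.    0.87 -1.69] down [ 0.002 -0.001 -1.   ] w 0.0207 F [-1.2 -0.7  7.1] t 11.75
shift [-0.0032  0.0009  0.0018] turn/q6 opts [(np.float64(186.7), np.float64(1.56)), (np.float64(6.7), np.float64(-1.58)), (np.float64(-173.3), np.float64(-4.72))] rows>= 1.0
[-0.18089961  0.20408064 -0.15547985]
```

View pics/w7z.png

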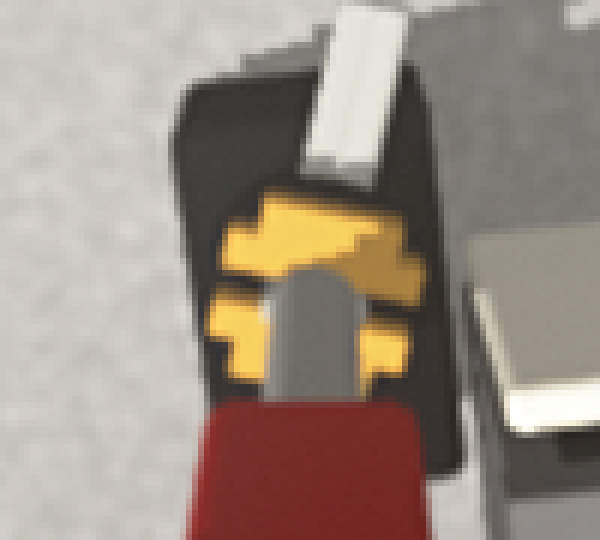

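The arm now points forward with the keeper near 1.29 rad. I relieve the twist, lift out and return the driver.

Call:
move_arm(
  motion=[
    [[0, 0, 0, 0, 5], [0, -0.002, 0, 0, 7], [0, -0.015, 0, 0, 7], [0, -0.05, 0, 0, 7], [0, -0.09, 0, 0, 7], [0, -0.125, 0, 0, 7], [0, -0.125, 0, 0, 7]],
  ],
)

```text
t: 12.5
tool_pos: [0.5584, -0.0856, 0.2653]
tcp_rot: [-0.431, 0.56, 0.427, 0.564]
contact_force: [0.0, -0.6, -0.6]
width: 0.0205
```

```bash
python3 - <<'E'
from h import *
plan((0.4935,0.3632,0.26),-53)
E
```

```text
pos [ 0.5584 -0.0856  0.2653] jaw yaw 74.74 q [-0.27  0.34  1.63  0.    1.16 -1.57] down [ 0.008 -0.002 -1.   ] w 0.0205 F [ 0.  -0.6 -0.6] t 12.5
shift [0.0038 0.1808 0.4159] turn/q6 opts [(np.float64(127.7), np.float64(0.66)), (np.float64(-52.3), np.float64(-2.49))] rows>= 10.0
```

Call:
move_arm(
  motion=[
    [[0, 0, 0.018, 0.042, 8.5], [0, 0, 0.036, 0.083, 17], [0, 0, 0.054, 0.125, 25.5], [0, 0, 0.072, 0.166, 34], [0, 0, 0.09, 0.208, 42.5], [0, 0, 0.108, 0.25, 51], [0, 0, 0.126, 0.29, 59.5], [0, 0, 0.145, 0.333, 68], [0, 0, 0.163, 0.375, 76.5], [0, 0, 0.181, 0.416, 85], [0, 0, 0.181, 0.416, 93.5], [0, 0, 0.181, 0.416, 102], [0, 0, 0.181, 0.416, 110.5], [0, 0, 0.181, 0.416, 119], [0, 0, 0.181, 0.416, 127.5], [0, 0, 0.181, 0.416, 127.5], [0, 0, 0.181, 0.416, 127.5]],
  ],
)

```text
t: 14.2
tool_pos: [0.4922, 0.3637, 0.2597]
tcp_rot: [0.314, 0.633, -0.315, 0.633]
contact_force: [0.4, 1.1, -0.6]
width: 0.0206
```

```bash
python3 - <<'E'
from h import *
plan((0.4935,0.3632,0.26),-53)
S=[]
im=pic('wrist','w8')
S=[status.sense()['tool_pos']]
for t,z in(('driver_seat',.078),('pin_seat',.078),('driver',.175),('stand',0)):
  for d in eyes.mark_of('wrist',t)[:2]: print(t,round(d['score'],2),d['point'],onz('wrist',d['point'],z).round(4))
  S.append(status.sense()['tool_pos'])
S=np.array(S);print(S.mean(0),S.std(0))
p,M=axes();print('tip pred TCP',proj('wrist',p+[0,0,-.0885]),'hole pred',proj('wrist',np.array([.493,.3616,.078])))
cv2.imwrite('pics/w8z.png',cv2.resize(cv2.imread('pics/raw_w8.png')[145:235,230:330],(600,540),interpolation=cv2.INTER_NEAREST))
E
```

```text
pos [0.4922 0.3637 0.2597] jaw yaw -52.84 q [0.53 0.42 1.52 0.   1.2  1.45] down [-0.001 -0.    -1.   ] w 0.0206 F [ 0.4  1.1 -0.6] t 14.2
shift [-0.0003  0.0007  0.0011] turn/q6 opts [(np.float64(180.2), np.float64(4.6)), (np.float64(0.2), np.float64(1.45)), (np.float64(-179.8), np.float64(-1.69))] rows>= 1.0
driver_seat 0.68 [169.6, 282.3] [0.5021 0.3693 0.078 ]
driver 0.97 [75.7, 250.7] [0.5611 0.4451 0.175 ]
driver 0.87 [125.9, 224.5] [0.5172 0.4383 0.175 ]
stand 0.71 [193.7, 308.2] [0.4855 0.3115 0.    ]
[0.49235266 0.36373032 0.25981836] [6.15371003e-05 1.84576443e-05 3.91175624e-05]
tip pred TCP [203.78441382 281.12320003] hole pred [180.15129228 282.84806208]
```

View pics/w8z.png

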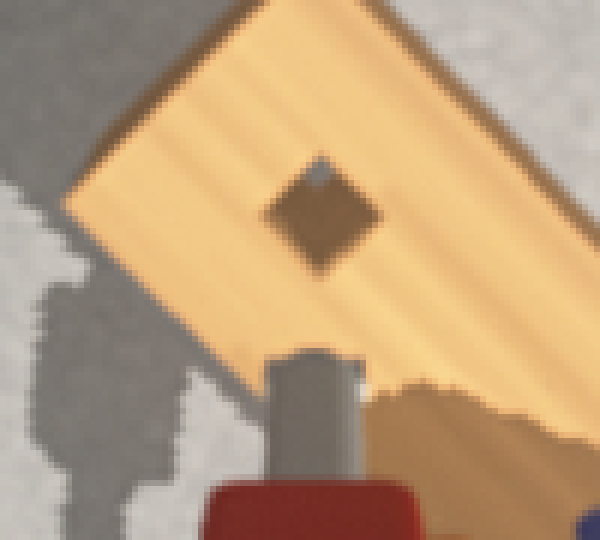

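Hole centre at zoom (321,214) agrees with the prediction to within half a pixel. I apply the 1 mm correction and insert.

Call:
move_arm(
  motion=[
    [[0, 0.03, 0.0007, 0.0011, 0], [0, 0.06, 0.0007, 0.0011, 0], [0, 0.08, 0.0007, 0.0011, 0], [0, 0.09, 0.0007, 0.0011, 0], [0, 0.1, 0.0007, 0.0011, 0], [0, 0.11, 0.0007, 0.0011, 0], [0, 0.11, 0.0007, 0.0011, 0], [0, 0.11, 0.0007, 0.0011, 0]],
  ],
)

```text
t: 15.25
tool_pos: [0.4939, 0.3635, 0.1504]
tcp_rot: [0.315, 0.633, -0.314, 0.633]
contact_force: [0.3, -0.6, -1.1]
width: 0.0207
```

Call:
move_arm(
  motion=[
    [[0, 0.02, 0, 0, 0], [0, 0.035, 0, 0, 0], [0, 0.045, 0, 0, 0], [0, 0.052, 0, 0, 0], [0, 0.054, 0, 0, 0], [0, 0.054, 0, 0, 0]],
  ],
)

```text
t: 15.85
tool_pos: [0.494, 0.3635, 0.0964]
tcp_rot: [0.315, 0.633, -0.314, 0.633]
contact_force: [0.2, -0.3, -0.8]
width: 0.0206
```

Call:
move_arm(
  motion=[
    [[1, 0, 0, 0, 0], [1, 0, 0, 0, 0], [1, 0, 0, 0, 0], [1, 0, 0, 0, 0], [1, -0.03, 0, 0, 0], [1, -0.07, 0, 0, 0], [1, -0.11, 0, 0, 0], [1, -0.14, 0, 0, -8], [1, -0.14, 0, 0, -16.5], [1, -0.14, 0, 0, -25], [1, -0.14, 0, 0, -33.5], [1, -0.14, 0, 0, -42], [1, -0.14, 0, 0, -50.5], [1, -0.14, 0, 0, -59], [1, -0.14, 0, 0, -67.5], [1, -0.14, 0, 0, -76], [1, -0.14, 0, 0, -84.5], [1, -0.14, 0, 0, -93], [1, -0.14, 0, 0, -101.5], [1, -0.14, 0, 0, -110]],
  ],
)

```text
t: 17.85
tool_pos: [0.4936, 0.3633, 0.236]
tcp_rot: [-0.34, 0.62, 0.34, 0.62]
contact_force: [0.3, -0.7, 0.4]
width: 0.0855
```

```bash
cat > a.py <<'E'
from seg import *
plan((0.479,0.274,0.235),60.5)
im=pic('wrist','w9')[:,:,::-1].astype(int)
for n,ch,w in(('drv',2,(.493,.3616)),('pin',0,(.479,.274))):
    r,c=proj('wrist',np.array([*w,.142]));print(n,'pred px',r.round(1),c.round(1))
    if not(0<r<420 and 0<c<560): continue
    sub=np.zeros(im.shape[:2],bool);r,c=int(r),int(c);sub[max(r-35,0):r+36,max(c-35,0):c+36]=1
    o=[k for k in(0,1,2) if k!=ch]
    m=sub&(im[...,ch]-im[...,o].max(-1)>60)
    v=im[...,ch][m]
    if m.sum()<30: continue
    hi=m&(im[...,ch]>(np.percentile(v,5)+np.percentile(v,95))/2)
    for q in(m,hi):print(' ',q.sum(),rect(planepts('wrist',q,.142)))
E
python3 a.py
```

```text
pos [0.4936 0.3633 0.236 ] jaw yaw 57.51 q [ 0.53  0.44  1.55  0.    1.15 -0.48] down [ 0.  0. -1.] w 0.0855 F [ 0.3 -0.7  0.4] t 17.85
shift [ 0.001  -0.0356 -0.0832] turn/q6 opts [(np.float64(177.0), np.float64(2.61)), (np.float64(-3.0), np.float64(-0.53)), (np.float64(-183.0), np.float64(-3.67))] rows>= 2.0
drv pred px 202.9 278.4
  987 (array([0.4878, 0.3658]), 24.7, 33.1, 37.5)
  607 (array([0.4878, 0.3658]), 24.7, 33.1, 37.5)
pin pred px 240.3 188.8
  412 (array([0.4786, 0.2728]), 19.7, 20.1, 63.0)
  340 (array([0.479 , 0.2716]), 18.0, 18.3, 62.9)
```

Call:
move_arm(
  motion=[
    [[1, 0, -0.018, -0.042, -4], [1, 0, -0.036, -0.0837, -4], [1, 0.02, -0.036, -0.0837, -4], [1, 0.06, -0.036, -0.0837, -4], [1, 0.1, -0.036, -0.0837, -4], [1, 0.13, -0.036, -0.0837, -4], [1, 0.14, -0.036, -0.0837, -4], [1, 0.14, -0.036, -0.0837, -4], [0, 0.14, -0.036, -0.0837, -4], [0, 0.14, -0.036, -0.0837, -4], [0, 0.14, -0.036, -0.0837, -4], [0, 0.14, -0.036, -0.0837, -4], [0, 0.14, -0.036, -0.0837, -4], [0, 0.14, -0.036, -0.0837, -4], [0, 0.12, -0.036, -0.0837, -4], [0, 0.08, -0.036, -0.0837, -4], [0, 0.04, -0.036, -0.0837, -4], [0, 0, -0.036, -0.0837, -4], [0, -0.03, -0.036, -0.0837, -4], [0, -0.03, -0.036, -0.0837, -4]],
  ],
)

```text
t: 19.9
tool_pos: [0.4797, 0.274, 0.2702]
tcp_rot: [-0.36, 0.606, 0.359, 0.611]
contact_force: [-0.2, -0.7, -1.5]
width: 0.0207
```

```bash
python3 - <<'E'
from h import *
plan((0.6825,0.0249,0.27),60)
im=pic('wrist','w10')
for t,z in(('pin',.178),('pin_seat',.078)):
  for d in eyes.mark_of('wrist',t)[:2]: print(t,round(d['score'],2),d['point'],onz('wrist',d['point'],z).round(4))
p,M=axes();print('tip pred',proj('wrist',p+[0,0,-.0895]),'hole pred',proj('wrist',np.array([.4803,.273,.078])))
# hole segmentation
g=cv2.cvtColor(im,cv2.COLOR_RGB2GRAY)[155:215,245:325];cv2.imwrite('pics/w10z.png',cv2.resize(cv2.imread('pics/raw_w10.png')[145:235,230:330],(600,540),interpolation=cv2.INTER_NEAREST))
E
```

```text
pos [0.4797 0.274  0.2702] jaw yaw 61.16 q [ 0.4   0.32  1.65  0.    1.16 -0.67] down [ 0.007  0.003 -1.   ] w 0.0207 F [-0.2 -0.7 -1.5] t 19.9
shift [ 0.0008 -0.2979 -0.1204] turn/q6 opts [(np.float64(181.2), np.float64(2.49)), (np.float64(1.2), np.float64(-0.65)), (np.float64(-178.8), np.float64(-3.79))] rows>= 7.0
pin_seat 0.69 [163.9, 281.2] [0.4672 0.2832 0.078 ]
tip pred [203.48403209 279.8624355 ] hole pred [178.05501836 278.94323612]
```

View pics/w10z.png

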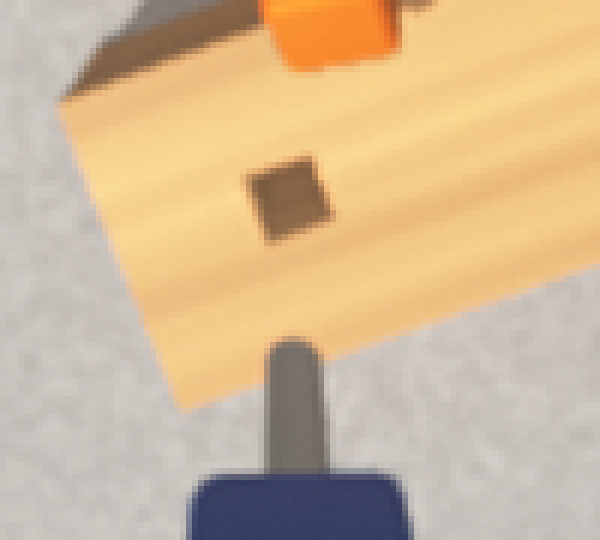

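The pin is held; its shaft is central and its seat hole is at zoom (289,199). I move over the release hole.

Call:
move_arm(
  motion=[
    [[0, 0, -0.04, -0.016, 0], [0, 0, -0.083, -0.033, 0], [0, 0, -0.125, -0.05, 0], [0, 0, -0.168, -0.068, 0], [0, 0, -0.21, -0.085, 0], [0, 0, -0.255, -0.103, 0], [0, 0, -0.298, -0.12, 0], [0, 0.03, -0.298, -0.12, 0], [0, 0.05, -0.298, -0.12, 0], [0, 0.05, -0.298, -0.12, 0], [0, 0.05, -0.298, -0.12, 0]],
  ],
)

```text
t: 21.15
tool_pos: [0.6815, 0.0247, 0.2152]
tcp_rot: [-0.359, 0.609, 0.36, 0.608]
contact_force: [0.2, 0.0, -0.0]
width: 0.0208
```

```bash
python3 - <<'E'
from h import *
plan((0.6825,0.0249,0.22),60)
im=pic('wrist','w11')
for t,z in(('release_hole',.092),('pin',.13)):
  for f in('mark_of','spot_in'):
   for d in getattr(eyes,f)('wrist',t)[:2]: print(t,round(d['score'],2),d['point'],onz('wrist',d['point'],z).round(4))
p,M=axes();r,c=proj('wrist',np.array([.6825,.0249,.092]));print('pred',r,c,'tip pred',proj('wrist',p-[0,0,.0895]))
hsv=cv2.cvtColor(im,cv2.COLOR_RGB2HSV).astype(int);sub=np.zeros(im.shape[:2],bool);r,c=int(r),int(c);sub[r-25:r+25,c-25:c+25]=1
g=im.min(-1);m=sub&(g>190);q=np.argwhere(m);print('white',len(q),q.min(0),q.max(0))
if len(q)>5:
  P=np.array([onz('wrist',k,.092)[:2] for k in q]);print(cv2.minEnclosingCircle((P*1000).astype(np.float32)))
E
```

```text
pos [0.6815 0.0247 0.2152] jaw yaw 61.16 q [-0.06  0.57  1.39  0.    1.19 -1.13] down [-0.002  0.    -1.   ] w 0.0208 F [ 0.2  0.  -0. ] t 21.15
shift [-0.0048 -0.0008  0.0006] turn/q6 opts [(np.float64(181.2), np.float64(2.03)), (np.float64(1.2), np.float64(-1.11)), (np.float64(-178.8), np.float64(-4.25))] rows>= 1.0
release_hole 0.94 [194.6, 279.8] [0.682  0.0237 0.092 ]
release_hole 0.48 [276.6, 98.6] [ 0.6646 -0.2081  0.092 ]
release_hole 0.67 [171.7, 278.2] [0.6622 0.0329 0.092 ]
pin 0.75 [201.6, 277.7] [0.6774 0.0244 0.13  ]
pin 0.58 [262.1, 280.4] [ 7.269e-01 -4.000e-04  1.300e-01]
pin 0.51 [89.0, 229.1] [0.5793 0.0355 0.13  ]
pred 194.48433830976532 281.1983782973748 tip pred [204.09633952 280.54582594]
white 337 [179 261] [209 294]
((681.1565551757812, 21.848430633544922), 15.718477249145508)
```

Position is confirmed to within 2 mm. I press.

Call:
move_arm(
  motion=[
    [[0, 0.03, -0.0006, 0.0004, 0], [0, 0.05, -0.0006, 0.0004, 0], [0, 0.065, -0.0006, 0.0004, 0], [0, 0.075, -0.0006, 0.0004, 0], [0, 0.082, -0.0006, 0.0004, 0], [0, 0.087, -0.0006, 0.0004, 0], [0, 0.09, -0.0006, 0.0004, 0], [0, 0.09, -0.0006, 0.0004, 0], [0, 0.09, -0.0006, 0.0004, 0]],
  ],
)

```text
t: 22.3
tool_pos: [0.6827, 0.0247, 0.1266]
tcp_rot: [-0.36, 0.608, 0.359, 0.609]
contact_force: [-0.9, -0.1, 4.2]
width: 0.0207
```

Call:
move_arm(
  motion=[
    [[0, 0.002, 0, 0, 0], [0, 0.004, 0, 0, 0], [0, 0.005, 0, 0, 0], [0, 0.005, 0, 0, 0], [0, 0.005, 0, 0, 0], [0, 0.005, 0, 0, 0]],
  ],
)

```text
t: 22.9
tool_pos: [0.6835, 0.0246, 0.1235]
tcp_rot: [-0.361, 0.608, 0.359, 0.61]
contact_force: [-2.9, -0.5, 19.3]
width: 0.0204
```

```bash
python3 - <<'E'
from h import *
plan((0.6825,0.0249,0.22),60)
for c in('scene','top'):
  pic(c,c+'12')
  for d in eyes.mark_of(c,'tray_front')[:2]: print(c,round(d['score'],2),d['point'],onz(c,d['point'],.041).round(4))
E
```

```text
pos [0.6835 0.0246 0.1235] jaw yaw 61.16 q [-0.06  0.65  1.49 -0.    1.   -1.13] down [ 0.004 -0.    -1.   ] w 0.0204 F [-2.9 -0.5 19.3] t 22.9
shift [-0.0965  0.0007 -0.    ] turn/q6 opts [(np.float64(181.2), np.float64(2.03)), (np.float64(1.2), np.float64(-1.11)), (np.float64(-178.8), np.float64(-4.25))] rows>= 2.0
scene 0.8 [217.2, 299.4] [0.4726 0.0177 0.041 ]
```

The tray has sprung out (front at x≈0.473). I lift and return the pin.

Call:
move_arm(
  motion=[
    [[0, -0.03, 0, 0, 0], [0, -0.07, 0, 0, 0], [0, -0.11, 0, 0, 0], [0, -0.145, 0, 0, 0], [0, -0.145, 0.04, 0.016, 0], [0, -0.145, 0.083, 0.033, 0], [0, -0.145, 0.125, 0.05, 0], [0, -0.145, 0.168, 0.068, 0], [0, -0.145, 0.21, 0.085, 0], [0, -0.145, 0.255, 0.103, 0], [0, -0.145, 0.298, 0.12, 0], [0, -0.145, 0.298, 0.12, 0], [0, -0.145, 0.298, 0.12, 0]],
  ],
)

```text
t: 24.4
tool_pos: [0.4787, 0.2742, 0.2658]
tcp_rot: [-0.36, 0.608, 0.36, 0.608]
contact_force: [1.0, -0.8, -0.8]
width: 0.0205
```

```bash
python3 - <<'E'
from h import *
plan((0.480,0.2735,0.26),61)
im=pic('wrist','w13')
for t,z in(('pin',.175),('pin_seat',.078)):
  for d in eyes.mark_of('wrist',t)[:2]: print(t,round(d['score'],2),d['point'],onz('wrist',d['point'],z).round(4))
p,M=axes();h=proj('wrist',np.array([.4800,.2727,.078]));print('tip pred',proj('wrist',p-[0,0,.0895]),'hole pred',h)
v=im.astype(int);g=v.sum(-1);r,c=h.astype(int);sub=np.zeros(g.shape,bool);sub[r-14:r+15,c-14:c+15]=1
m=(sub&(g<400)&(v[...,0]-v[...,2]>25)).astype(np.uint8);n,l,st,ce=cv2.connectedComponentsWithStats(m)
for k in range(1,n):
    if st[k,4]>20: print('dark',st[k],ce[k][::-1],onz('wrist',ce[k][::-1],.078).round(4))
# shaft columns (grey) rows 200-218 
for rr in(206,212,218):
    row=v[rr,255:305];gr=np.where((row.max(-1)-row.min(-1)<25)&(row.sum(-1)<480))[0]
    print(rr,gr.min()+255 if len(gr) else None,gr.max()+255 if len(gr) else None)
cv2.imwrite('pics/w13z.png',cv2.resize(cv2.imread('pics/raw_w13.png')[145:235,230:330],(600,540),interpolation=cv2.INTER_NEAREST))
E
```

```text
pos [0.4787 0.2742 0.2658] jaw yaw 61.28 q [ 0.4   0.33  1.66 -0.    1.16 -0.67] down [-0. -0. -1.] w 0.0205 F [ 1.  -0.8 -0.8] t 24.4
shift [ 0.0058 -0.0015 -0.    ] turn/q6 opts [(np.float64(180.3), np.float64(2.48)), (np.float64(0.3), np.float64(-0.66)), (np.float64(-179.7), np.float64(-3.81))] rows>= 1.0
pin 0.95 [203.1, 278.0] [0.4774 0.2725 0.175 ]
pin_seat 0.83 [166.6, 282.3] [0.4676 0.2827 0.078 ]
tip pred [203.93160225 280.48789249] hole pred [180.28634565 279.83883571]
dark [273 174  13  13 112] [179.97321429 278.9375    ] [0.4792 0.272  0.078 ]
206 275 282
212 274 283
218 274 284
```

Call:
move_arm(
  motion=[
    [[0, 0.03, -0.0015, 0, 0], [0, 0.06, -0.0015, 0, 0], [0, 0.085, -0.0015, 0, 0], [0, 0.095, -0.0015, 0, 0], [0, 0.105, -0.0015, 0, 0], [0, 0.112, -0.0015, 0, 0], [0, 0.112, -0.0015, 0, 0]],
  ],
)

```text
t: 25.25
tool_pos: [0.4807, 0.2726, 0.1537]
tcp_rot: [-0.36, 0.609, 0.36, 0.609]
contact_force: [-0.7, 0.0, -1.0]
width: 0.0209
```

Call:
move_arm(
  motion=[
    [[0, 0.02, 0, 0, 0], [0, 0.04, 0, 0, 0], [0, 0.052, 0, 0, 0], [0, 0.056, 0, 0, 0], [0, 0.056, 0, 0, 0], [1, 0.056, 0, 0, 0], [1, 0.056, 0, 0, 0], [1, 0.056, 0, 0, 0], [1, 0.056, 0, 0, 0], [1, 0.02, 0, 0, 0], [1, -0.03, 0, 0, 0], [1, -0.08, 0, 0, 0], [1, -0.1, 0, 0, 0], [1, -0.1, 0, 0, 0]],
  ],
)

```text
t: 26.65
tool_pos: [0.4815, 0.2733, 0.2573]
tcp_rot: [-0.36, 0.607, 0.359, 0.611]
contact_force: [-0.2, 0.6, -0.6]
width: 0.0855
```

```bash
python3 - <<'E'
from h import *
plan((0.50,-0.25,0.25),90)
for c in('scene','top'):
  pic(c,c+'14')
  for t in('cartridge0','pin','driver'):
   for d in eyes.silhouettes(c,t)[:3]: print(c,t,round(d['score'],2),d['point'],onz(c,d['point'],.03 if t[0]=='c' else .11).round(4))
E
```

```text
pos [0.4815 0.2733 0.2573] jaw yaw 61.16 q [ 0.4   0.33  1.67  0.    1.13 -0.67] down [ 0.006  0.002 -1.   ] w 0.0855 F [-0.2  0.6 -0.6] t 26.65
shift [ 0.0061 -0.2686 -0.4495] turn/q6 opts [(np.float64(151.2), np.float64(1.97)), (np.float64(-28.8), np.float64(-1.17))] rows>= 11.0
scene cartridge0 0.83 [166.5, 230.0] [ 0.5379 -0.3502  0.03  ]
scene cartridge0 0.7 [173.2, 257.4] [ 0.4719 -0.2667  0.03  ]
scene pin 0.57 [256.7, 353.5] [0.4804 0.2753 0.11  ]
scene driver 0.72 [270.6, 379.4] [0.4558 0.3373 0.11  ]
scene driver 0.63 [282.6, 372.6] [0.4912 0.3587 0.11  ]
scene driver 0.63 [368.1, 397.8] [0.5769 0.538  0.11  ]
top cartridge0 0.64 [233.2, 349.6] [ 0.4698 -0.2623  0.03  ]
top cartridge0 0.62 [174.3, 359.8] [ 0.6829 -0.3018  0.03  ]
top driver 0.7 [207.6, 299.0] [ 0.5497 -0.079   0.11  ]
top driver 0.63 [236.1, 114.1] [0.4489 0.5372 0.11  ]
```

Call:
move_arm(
  motion=[
    [[1, 0, -0.021, -0.04, 0], [1, 0, -0.041, -0.08, -4], [1, 0, -0.063, -0.12, -8], [1, 0, -0.085, -0.16, -12], [1, 0, -0.107, -0.2, -16], [1, 0, -0.128, -0.24, -20], [1, 0, -0.15, -0.28, -24], [1, 0, -0.175, -0.32, -29], [1, 0, -0.195, -0.36, -29], [1, 0, -0.22, -0.4, -29], [1, 0, -0.246, -0.45, -29], [1, 0, -0.246, -0.45, -29], [1, 0, -0.246, -0.45, -29]],
  ],
)

```text
t: 28.35
tool_pos: [0.4786, -0.2411, 0.2531]
tcp_rot: [-0.5, 0.5, 0.501, 0.5]
contact_force: [0.4, 0.5, -0.3]
width: 0.0857
```

```bash
cat > cart.py <<'E'
from seg import *
import sys
im=pic('wrist',sys.argv[1])
plan((0.50,-0.25,0.25),90)
for t in('cartridge0',):
  for d in eyes.silhouettes('wrist',t)[:3]:
    m=d['pixels'];v=im.astype(int)
    print(t,round(d['score'],2),d['point'],m.sum(),onz('wrist',d['point'],.03).round(4))
    ys,xs=np.where(m);bb=np.zeros(m.shape,bool);bb[max(ys.min()-3,0):ys.max()+4,max(xs.min()-3,0):xs.max()+4]=1
    w=bb&(v.min(-1)>175)&(v.max(-1)-v.min(-1)<30)
    n,l,st,ce=cv2.connectedComponentsWithStats(w.astype(np.uint8))
    for k in range(1,n):
        if st[k,4]>25: print('  white',st[k,4],rect(planepts('wrist',l==k,.066)))
    g=m&(v[...,1]-v[...,0]>30)
    if g.sum()>20: print('  green',g.sum(),rect(planepts('wrist',g,.036)),'mask',rect(planepts('wrist',m,.036)))
E
python3 cart.py w15
```

```text
pos [ 0.4786 -0.2399  0.2533] jaw yaw 90.09 q [-0.59  0.31  1.71  0.    1.12 -2.16] down [-0.001  0.001 -1.   ] w 0.085 F [ 0.4  0.2 -0.6] t 28.4
shift [ 0.0032 -0.0213 -0.0102] turn/q6 opts [(np.float64(180.1), np.float64(0.98)), (np.float64(0.1), np.float64(-2.16)), (np.float64(-179.9), np.float64(-5.3))] rows>= 1.0
cartridge0 0.92 [169.1, 259.3] 1435 [ 0.4742 -0.2656  0.03  ]
  white 294 (array([ 0.4727, -0.2666]), 13.1, 28.9, 65.4)
  green 956 (array([ 0.4716, -0.2661]), 35.3, 58.1, 65.8) mask (array([ 0.4714, -0.2666]), 37.6, 60.3, 66.0)
cartridge0 0.72 [206.1, 187.9] 1433 [ 0.5218 -0.3599  0.03  ]
  white 256 (array([ 0.5222, -0.3653]), 15.6, 29.6, 84.2)
  green 742 (array([ 0.518 , -0.3606]), 40.3, 61.3, 86.2) mask (array([ 0.5173, -0.3596]), 43.6, 62.8, 85.9)
cartridge0 0.27 [196.5, 467.6] 5630 [0.5069 0.025  0.03  ]
  white 480 (array([0.4781, 0.0211]), 212.3, 12.9, 86.0)
  white 43 (array([ 0.5221, -0.0799]), 17.0, 6.8, 7.3)
  white 60 (array([0.5559, 0.0558]), 8.2, 19.7, 88.0)
```

Fin rectangles are 13×29 mm and 15×30 mm, as they should be. Cartridge A is at (0.4725,-0.2665) with jaw yaw 65.4°. I grasp it.

Call:
move_arm(
  motion=[
    [[0.45, 0.03, 0.004, -0.015, 8], [0.45, 0.07, 0.006, -0.026, 16], [0.45, 0.11, 0.006, -0.026, 24.6], [0.45, 0.15, 0.006, -0.026, 24.6], [0.45, 0.185, 0.006, -0.026, 24.6], [0.45, 0.205, 0.006, -0.026, 24.6], [0.45, 0.211, 0.006, -0.026, 24.6], [0.45, 0.211, 0.006, -0.026, 24.6], [0, 0.211, 0.006, -0.026, 24.6], [0, 0.211, 0.006, -0.026, 24.6], [0, 0.211, 0.006, -0.026, 24.6], [0, 0.211, 0.006, -0.026, 24.6], [0, 0.19, 0.006, -0.026, 24.6], [0, 0.15, 0.006, -0.026, 24.6], [0, 0.11, 0.006, -0.026, 24.6], [0, 0.07, 0.006, -0.026, 24.6], [0, 0.07, 0.006, -0.026, 24.6]],
  ],
)

```text
t: 30.15
tool_pos: [0.4746, -0.2672, 0.189]
tcp_rot: [-0.386, 0.593, 0.38, 0.596]
contact_force: [-0.2, -0.1, 0.1]
width: 0.0002
```

```bash
python3 - <<'E'
from h import *
plan((0.47,0.05,0.20),89.6)
E
```

```text
pos [ 0.4746 -0.2672  0.189 ] jaw yaw 65.55 q [-0.63  0.39  1.78  0.    0.96 -1.78] down [ 0.007 -0.005 -1.   ] w 0.0002 F [-0.2 -0.1  0.1] t 30.15
shift [-0.0126  0.1354  0.2868] turn/q6 opts [(np.float64(156.0), np.float64(0.94)), (np.float64(-24.0), np.float64(-2.2))] rows>= 7.0
```

The grip is empty. I look again from above.

Call:
move_arm(
  motion=[
    [[1, -0.03, 0, 0, 0], [1, -0.06, 0, 0, 0], [1, -0.06, 0, 0, 0]],
  ],
)

```text
t: 30.45
tool_pos: [0.4739, -0.2668, 0.2469]
tcp_rot: [-0.385, 0.594, 0.381, 0.595]
contact_force: [-0.1, -0.3, -0.5]
width: 0.0432
```

```bash
python3 cart.py w16; python3 - <<'E'
import cv2
cv2.imwrite('pics/w16v.png',cv2.resize(cv2.imread('pics/raw_w16.png'),None,fx=1.4,fy=1.4))
E
```

```text
pos [ 0.4733 -0.2663  0.2449] jaw yaw 65.55 q [-0.63  0.33  1.71  0.    1.1  -1.78] down [ 0.002 -0.002 -1.   ] w 0.0507 F [ 0.3  0.5 -0.3] t 30.5
shift [-0.0051 -0.0176  0.0259] turn/q6 opts [(np.float64(155.6), np.float64(0.94)), (np.float64(-24.4), np.float64(-2.2))] rows>= 1.0
cartridge0 0.97 [172.6, 278.7] 1435 [ 0.4715 -0.2678  0.03  ]
  white 41 (array([ 0.4319, -0.2681]), 6.8, 12.4, 27.6)
  white 159 (array([ 0.4674, -0.2822]), 53.5, 20.7, 2.4)
  white 310 (array([ 0.4714, -0.2666]), 12.2, 28.1, 65.5)
  green 1027 (array([ 0.4699, -0.2661]), 34.8, 57.1, 65.5) mask (array([ 0.4692, -0.2664]), 35.6, 58.4, 66.1)
cartridge0 0.72 [234.7, 230.9] 1397 [ 0.5195 -0.3575  0.03  ]
  white 117 (array([ 0.4786, -0.3562]), 17.6, 25.9, 61.1)
  white 501 (array([ 0.5137, -0.367 ]), 33.3, 40.7, 60.4)
  white 77 (array([ 0.5395, -0.3409]), 9.6, 23.6, 12.3)
  green 782 (array([ 0.5158, -0.3592]), 41.8, 60.4, 87.0) mask (array([ 0.5155, -0.3585]), 42.9, 61.0, 87.2)
cartridge0 0.48 [202.2, 501.6] 22632 [0.6391 0.0145 0.03  ]
  white 3103 (array([0.525 , 0.0059]), 264.8, 159.5, 75.1)
  white 35 (a
[... 690 characters left out ...]
87]), 24.4, 17.9, 37.4)
  white 115 (array([ 0.63  , -0.1456]), 24.8, 29.8, 21.4)
  white 65 (array([ 0.6493, -0.1441]), 12.3, 26.3, 39.2)
  white 41 (array([ 0.6613, -0.1189]), 12.2, 14.2, 77.7)
  white 525 (array([ 0.6901, -0.1368]), 70.9, 65.6, 10.7)
  white 33 (array([ 0.7039, -0.0955]), 3.1, 34.0, 89.5)
  white 32 (array([ 0.7252, -0.1426]), 13.9, 9.7, 4.5)
  white 49 (array([ 0.7488, -0.1079]), 16.0, 21.3, 66.3)
  white 193 (array([ 0.7848, -0.0985]), 67.0, 33.8, 25.3)
  white 70 (array([ 0.8625, -0.012 ]), 31.8, 24.1, 74.7)
  white 36 (array([ 0.817 , -0.0776]), 15.6, 15.8, 17.8)
  green 115 (array([0.6185, 0.0934]), 103.9, 3.9, 88.6) mask (array([0.6775, 0.0162]), 264.6, 420.2, 89.0)
```

The cartridge is unmoved, so the fingers closed too high or I lifted too soon. I retry 5 mm lower and check the width before lifting.

Call:
move_arm(
  motion=[
    [[0.5, 0.04, 0.0014, -0.0006, 0], [0.5, 0.09, 0.0014, -0.0006, 0], [0.5, 0.14, 0.0014, -0.0006, 0], [0.5, 0.18, 0.0014, -0.0006, 0], [0.5, 0.2, 0.0014, -0.0006, 0], [0.5, 0.208, 0.0014, -0.0006, 0], [0.5, 0.208, 0.0014, -0.0006, 0], [0.5, 0.208, 0.0014, -0.0006, 0], [0, 0.208, 0.0014, -0.0006, 0], [0, 0.208, 0.0014, -0.0006, 0], [0, 0.208, 0.0014, -0.0006, 0], [0, 0.208, 0.0014, -0.0006, 0], [0, 0.208, 0.0014, -0.0006, 0], [0, 0.208, 0.0014, -0.0006, 0]],
  ],
)

```text
t: 31.95
tool_pos: [0.4719, -0.2665, 0.037]
tcp_rot: [-0.384, 0.594, 0.382, 0.595]
contact_force: [-2.4, -1.5, 6.2]
width: 0.0105
```

Call:
move_arm(
  motion=[
    [[0, -0.005, 0, 0, 0], [0, -0.015, 0, 0, 0], [0, -0.03, 0, 0, 0], [0, -0.03, 0, 0, 0]],
  ],
)

```text
t: 32.35
tool_pos: [0.4723, -0.2664, 0.0679]
tcp_rot: [-0.384, 0.594, 0.382, 0.595]
contact_force: [-0.3, -0.1, -3.1]
width: 0.0104
```

Held. I carry it to a viewing spot beside the tray.

Call:
move_arm(
  motion=[
    [[0, -0.04, 0, 0, 0], [0, -0.09, 0, 0, 0], [0, -0.13, 0.005, 0.02, -4], [0, -0.153, 0.015, 0.055, -8], [0, -0.153, 0.025, 0.09, -14], [0, -0.153, 0.037, 0.13, -20], [0, -0.153, 0.052, 0.182, -24], [0, -0.153, 0.052, 0.182, -24], [0, -0.153, 0.052, 0.182, -24]],
  ],
)

```text
t: 33.25
tool_pos: [0.4995, -0.0775, 0.2188]
tcp_rot: [-0.499, 0.501, 0.499, 0.501]
contact_force: [-0.1, -0.4, -1.9]
width: 0.0098
```

```bash
python3 - <<'E'
from h import *
plan((0.515,0.0745,0.20),89.6)
im=pic('wrist','w17',scale=1.4)
for t,z in(('bay0',.01),('bay1',.01),('bay2',.01),('tray_front',.041)):
   for d in eyes.mark_of('wrist',t)[:3]: print(t,round(d['score'],2),d['point'],onz('wrist',d['point'],z).round(4))
E
```

```text
pos [ 0.4995 -0.0775  0.2188] jaw yaw 89.69 q [-0.28  0.3   1.83  0.    1.01 -1.85] down [-0.  0. -1.] w 0.0098 F [-0.1 -0.4 -1.9] t 33.25
shift [ 0.0188 -0.0147  0.1521] turn/q6 opts [(np.float64(180.1), np.float64(1.29)), (np.float64(0.1), np.float64(-1.85)), (np.float64(-179.9), np.float64(-4.99))] rows>= 4.0
bay0 0.82 [191.3, 404.5] [0.5195 0.0793 0.01  ]
bay0 0.74 [187.3, 369.3] [0.5147 0.0317 0.01  ]
bay0 0.57 [183.9, 327.5] [ 0.5107 -0.0208  0.01  ]
bay1 0.82 [191.3, 404.5] [0.5195 0.0793 0.01  ]
bay1 0.74 [187.3, 369.3] [0.5147 0.0317 0.01  ]
bay1 0.57 [183.9, 327.5] [ 0.5107 -0.0208  0.01  ]
bay2 0.82 [191.3, 404.5] [0.5195 0.0793 0.01  ]
bay2 0.74 [187.3, 369.3] [0.5147 0.0317 0.01  ]
bay2 0.57 [183.9, 327.5] [ 0.5107 -0.0208  0.01  ]
tray_front 0.75 [157.2, 370.5] [0.4727 0.0222 0.041 ]
```

View pics/w17.png

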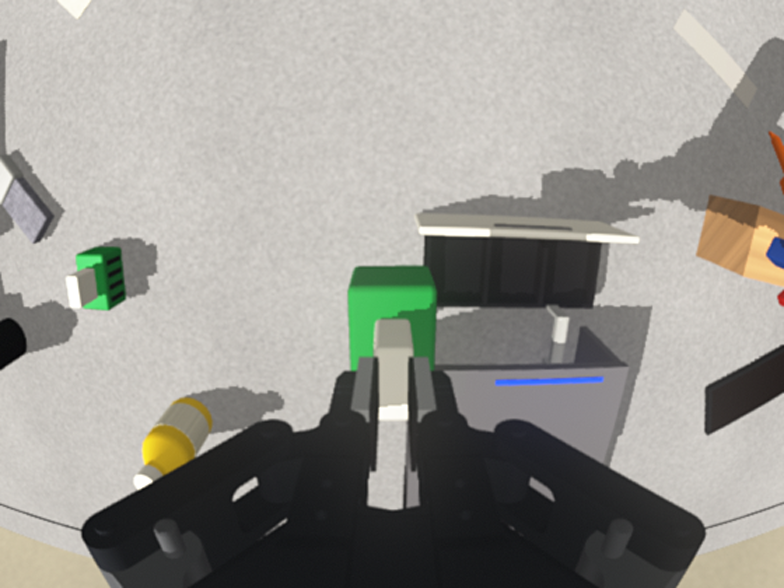

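View 15 shows the held green cartridge, square in the fingers. The tray is open behind its white front (rows 213–240/1.4), the three dark bays span cols 433–600/1.4 with dividers near 487 and 543, and their back wall is at row 305/1.4.

```bash
python3 - <<'E'
from h import *
im=cv2.imread('pics/raw_w17.png')
S=lambda x,y:np.array([y,x])/1.4
for n,q,z in(('backL',S(595,305),.028),('backR',S(437,304),.028),('div1',S(487,300),.028),('div2',S(543,300),.028),('front top L',S(637,240),.078),('front top R',S(419,231),.078),('front out L',S(627,232),.078),('hood L',S(627,366),.092),('hood R',S(440,368),.092),('backL0',S(595,305),.01)):
    print(n,onz('wrist',q,z).round(4))
for y in(-.0255,.0245,.0745): print('bay proj',y,(proj('wrist',np.array([.5155,y,.01]))*1.4).round())
g=cv2.cvtColor(im,cv2.COLOR_BGR2GRAY)
print([int(v) for v in g[205,305:432]])
print([int(v) for v in g[160:270,370]])
E
```

```text
backL [0.5498 0.1019 0.028 ]
backR [ 0.5467 -0.0429  0.028 ]
div1 [ 5.436e-01 -1.000e-04  2.800e-02]
div2 [0.5443 0.0504 0.028 ]
front top L [0.4798 0.1079 0.078 ]
front top R [ 0.4757 -0.0612  0.078 ]
front out L [0.4739 0.098  0.078 ]
hood L [0.5798 0.1083 0.092 ]
hood R [ 0.5742 -0.0458  0.092 ]
backL0 [0.5562 0.1109 0.01  ]
bay proj -0.0255 [263. 456.]
bay proj 0.0245 [263. 512.]
bay proj 0.0745 [263. 564.]
[114, 114, 109, 98, 85, 75, 55, 42, 41, 42, 41, 41, 43, 45, 47, 48, 46, 47, 45, 46, 46, 45, 46, 45, 45, 45, 46, 45, 43, 45, 44, 43, 44, 44, 42, 44, 43, 38, 37, 38, 40, 40, 44, 40, 36, 36, 35, 34, 35, 34, 35, 36, 37, 41, 42, 42, 42, 41, 41, 41, 42, 41, 41, 42, 41, 41, 42, 41, 43, 41, 43, 43, 41, 43, 42, 41, 38, 38, 38, 37, 39, 41, 44, 40, 36, 36, 35, 37, 36, 37, 41, 45, 45, 46, 45, 44, 45, 45, 46, 45, 46, 46, 46, 47, 46, 46, 45, 47, 47, 46, 48, 46, 46, 45, 45, 45, 45, 47, 49, 53, 76, 110, 115, 111, 117, 145, 178]
[114, 90, 107, 141, 176, 193, 196, 192, 178, 132, 64, 44, 46, 48, 49, 46, 46, 47, 47, 46, 45, 46, 45, 45, 45, 45, 45, 43, 42, 44, 43, 43, 43, 43, 42, 43, 43, 42, 42, 42, 41, 43, 41, 42, 40, 41, 42, 42, 39, 34, 35, 34, 33, 33, 31, 32, 35, 38, 43, 63, 94, 110, 110, 109, 111, 111, 112, 115, 115, 113, 113, 113, 113, 113, 114, 114, 115, 116, 118, 119, 120, 115, 114, 113, 116, 115, 114, 112, 114, 114, 117, 118, 116, 117, 115, 113, 112, 116, 119, 111, 79, 66, 66, 79, 111, 136, 141, 139, 139, 137]
```

Dividers at y≈0.000 and 0.050 confirm the bay centres at y 0.025 and 0.075, x≈0.5145. I place A in bay2.

Call:
move_arm(
  motion=[
    [[0, 0, -0.005, 0.045, 0], [0, 0, -0.01, 0.09, 0], [0, 0, -0.015, 0.135, 0], [0, 0, -0.015, 0.1525, 0], [0, 0.04, -0.015, 0.1525, 0], [0, 0.085, -0.015, 0.1525, 0], [0, 0.12, -0.015, 0.1525, 0], [0, 0.14, -0.015, 0.1525, 0], [0, 0.155, -0.015, 0.1525, 0], [0, 0.165, -0.015, 0.1525, 0], [0, 0.169, -0.015, 0.1525, 0], [0, 0.169, -0.015, 0.1525, 0], [0, 0.169, -0.015, 0.1525, 0]],
  ],
)

```text
t: 34.8
tool_pos: [0.5161, 0.0734, 0.0505]
tcp_rot: [-0.498, 0.502, 0.498, 0.502]
contact_force: [-0.4, 0.2, -1.5]
width: 0.0101
```

Call:
move_arm(
  motion=[
    [[0, 0.002, 0, 0, 0], [0, 0.003, 0, 0, 0], [0, 0.003, 0, 0, 0]],
  ],
)

```text
t: 35.1
tool_pos: [0.5158, 0.0736, 0.0472]
tcp_rot: [-0.498, 0.502, 0.498, 0.502]
contact_force: [-0.0, -0.7, -1.0]
width: 0.0101
```

Call:
move_arm(
  motion=[
    [[0.1, 0, 0, 0, 0], [0.3, 0, 0, 0, 0], [0.35, 0, 0, 0, 0], [0.35, 0, 0, 0, 0], [0.35, -0.02, 0, 0, 0], [0.35, -0.06, 0, 0, 0], [0.35, -0.11, 0, 0, 0], [0.35, -0.16, 0, 0, 0], [0.35, -0.2, 0, -0.01, 0], [0.5, -0.2, 0.005, -0.055, 0], [0.5, -0.2, 0.005, -0.1, 0], [0.5, -0.2, 0.005, -0.145, 0], [0.5, -0.2, 0.005, -0.19, 0], [0.5, -0.2, 0.005, -0.235, 0], [0.5, -0.2, 0.005, -0.28, 0], [0.5, -0.2, 0.005, -0.325, 0], [0.5, -0.2, 0.005, -0.36, 0], [0.5, -0.2, 0.005, -0.36, 0], [0.5, -0.2, 0.005, -0.36, 0]],
  ],
)

```text
t: 37.0
tool_pos: [0.5075, -0.2867, 0.2465]
tcp_rot: [-0.497, 0.502, 0.498, 0.502]
contact_force: [0.2, 0.1, -0.3]
width: 0.0426
```

```bash
python3 cart.py w18 | head -12
```

```text
pos [ 0.5077 -0.2859  0.2466] jaw yaw 89.54 q [-0.63  0.39  1.61  0.    1.14 -2.19] down [-0.     0.001 -1.   ] w 0.0429 F [-0.4  0.5  0.3] t 37.05
shift [-0.0033  0.008   0.0358] turn/q6 opts [(np.float64(179.5), np.float64(0.94)), (np.float64(-0.5), np.float64(-2.2)), (np.float64(-180.5), np.float64(-5.34))] rows>= 1.0
cartridge0 0.98 [185.0, 219.5] 1497 [ 0.5209 -0.3611  0.03  ]
  white 327 (array([ 0.5135, -0.3554]), 44.8, 63.3, 87.3)
  white 294 (array([ 0.5217, -0.3639]), 12.9, 28.7, 86.3)
  green 887 (array([ 0.5198, -0.3622]), 36.9, 59.8, 86.2) mask (array([ 0.5195, -0.3608]), 39.7, 60.5, 86.5)
cartridge0 0.92 [190.3, 526.0] 1166 [0.526  0.0885 0.03  ]
  white 707 (array([0.5058, 0.0567]), 102.2, 60.2, 86.8)
  green 657 (array([0.5178, 0.0733]), 53.1, 59.9, 89.0) mask (array([0.5185, 0.0842]), 77.5, 62.1, 86.4)
```

B's fin is at (0.5215,-0.3635) with jaw yaw 86.3° (rectangle 12.9×28.7 mm). I grasp it.

Call:
move_arm(
  motion=[
    [[0.5, 0, -0.008, -0.04, 3.2], [0.5, 0, -0.014, -0.0778, 3.2], [0.5, 0.04, -0.014, -0.0778, 3.2], [0.5, 0.09, -0.014, -0.0778, 3.2], [0.5, 0.14, -0.014, -0.0778, 3.2], [0.5, 0.18, -0.014, -0.0778, 3.2], [0.5, 0.2, -0.014, -0.0778, 3.2], [0.5, 0.2095, -0.014, -0.0778, 3.2], [0.5, 0.2095, -0.014, -0.0778, 3.2], [0.5, 0.2095, -0.014, -0.0778, 3.2], [0, 0.2095, -0.014, -0.0778, 3.2], [0, 0.2095, -0.014, -0.0778, 3.2], [0, 0.2095, -0.014, -0.0778, 3.2], [0, 0.2095, -0.014, -0.0778, 3.2], [0, 0.2095, -0.014, -0.0778, 3.2], [0, 0.2095, -0.014, -0.0778, 3.2], [0, 0.2, -0.014, -0.0778, 3.2], [0, 0.18, -0.014, -0.0778, 3.2], [0, 0.18, -0.014, -0.0778, 3.2]],
  ],
)

```text
t: 39.0
tool_pos: [0.5222, -0.3649, 0.0695]
tcp_rot: [-0.485, 0.515, 0.483, 0.516]
contact_force: [0.3, 1.1, -0.6]
width: 0.0
```

Missed again, since z only reached 0.040. I recheck its pose, then go lower.

Call:
move_arm(
  motion=[
    [[0.5, -0.05, 0, 0, 0], [0.5, -0.1, 0, 0, 0], [0.5, -0.15, 0, 0, 0], [0.5, -0.175, 0, 0.03, 0], [0.5, -0.175, 0, 0.03, 0], [0.5, -0.175, 0, 0.03, 0]],
  ],
)

```text
t: 39.6
tool_pos: [0.5231, -0.3339, 0.2418]
tcp_rot: [-0.484, 0.515, 0.484, 0.515]
contact_force: [0.2, -0.4, -0.7]
width: 0.043
```

```bash
python3 cart.py w19 | head -7
```

```text
pos [ 0.5228 -0.3342  0.2408] jaw yaw 86.38 q [-0.68  0.45  1.52 -0.    1.17 -2.18] down [-0.001  0.001 -1.   ] w 0.0425 F [-0.3 -0.7 -0.9] t 39.65
shift [-0.0091  0.0281  0.0826] turn/q6 opts [(np.float64(176.4), np.float64(0.9)), (np.float64(-3.6), np.float64(-2.25)), (np.float64(-183.6), np.float64(-5.39))] rows>= 2.0
cartridge0 0.92 [176.2, 257.2] 1491 [ 0.5229 -0.3618  0.03  ]
  white 316 (array([ 0.5128, -0.3609]), 41.2, 61.2, 86.0)
  white 310 (array([ 0.5211, -0.3644]), 12.1, 28.1, 85.3)
  green 994 (array([ 0.5192, -0.3639]), 35.6, 57.8, 86.2) mask (array([ 0.519 , -0.3637]), 36.9, 59.0, 87.6)
cartridge0 0.7 [166.1, 548.0] 872 [0.5229 0.0787 0.03  ]
```

Call:
move_arm(
  motion=[
    [[0.5, 0.04, 0, -0.03, 0], [0.5, 0.09, 0, -0.03, 0], [0.5, 0.14, 0, -0.03, 0], [0.5, 0.18, 0, -0.03, 0], [0.5, 0.197, 0, -0.03, 0], [0.5, 0.203, 0, -0.03, 0], [0.5, 0.206, 0, -0.03, 0], [0.5, 0.206, 0, -0.03, 0], [0, 0.206, 0, -0.03, 0], [0, 0.206, 0, -0.03, 0], [0, 0.206, 0, -0.03, 0], [0, 0.206, 0, -0.03, 0], [0, 0.206, 0, -0.03, 0], [0, 0.206, 0, -0.03, 0]],
  ],
)

```text
t: 41.1
tool_pos: [0.5217, -0.3645, 0.0371]
tcp_rot: [-0.485, 0.516, 0.483, 0.516]
contact_force: [-1.5, 1.9, 6.2]
width: 0.0101
```

Call:
move_arm(
  motion=[
    [[0, -0.01, 0, 0, 0], [0, -0.04, 0, 0, 0], [0, -0.09, 0, 0, 0], [0, -0.14, 0, 0, 0], [0, -0.165, 0.004, 0.04, 0], [0, -0.165, 0.007, 0.085, -1], [0, -0.165, 0.011, 0.13, -2], [0, -0.165, 0.014, 0.175, -3.2], [0, -0.165, 0.018, 0.22, -3.2], [0, -0.165, 0.022, 0.265, -3.2], [0, -0.165, 0.025, 0.31, -3.2], [0, -0.165, 0.029, 0.355, -3.2], [0, -0.165, 0.0313, 0.3883, -3.2], [0, -0.165, 0.0313, 0.3883, -3.2], [0, -0.165, 0.0313, 0.3883, -3.2]],
  ],
)

```text
t: 42.6
tool_pos: [0.5147, 0.0258, 0.2015]
tcp_rot: [-0.499, 0.501, 0.498, 0.502]
contact_force: [1.2, -0.2, -0.9]
width: 0.0099
```

```bash
python3 cart.py w20 | head -14; python3 - <<'E'
import sys
from h import *
plan((.5145,.025,.2),89.6)
for c in ('top','scene'):
  pic(c,c+'20')
  for d in eyes.mark_of(c,'tray_front')[:1]: print(c,round(d['score'],2),onz(c,d['point'],.041).round(4))
  for d in eyes.mark_of(c,'cartridge0')[:3]: print(c,'cart',round(d['score'],2),onz(c,d['point'],.01).round(4))
E
```

```text
pos [0.5147 0.0251 0.2014] jaw yaw 89.59 q [-0.08  0.34  1.83 -0.    0.97 -1.64] down [ 0.001 -0.    -1.   ] w 0.0101 F [-0.2 -0.7 -1.6] t 42.65
shift [-0.0486  0.0127 -0.2752] turn/q6 opts [(np.float64(179.6), np.float64(1.49)), (np.float64(-0.4), np.float64(-1.65)), (np.float64(-180.4), np.float64(-4.79))] rows>= 6.0
cartridge0 0.95 [225.1, 281.5] 5013 [0.5645 0.0259 0.03  ]
  white 68 (array([0.5568, 0.0583]), 21.9, 3.1, 1.7)
  white 58 (array([0.5751, 0.0196]), 17.5, 4.5, 89.7)
  white 29 (array([0.6007, 0.033 ]), 32.7, 1.1, 0.2)
  white 199 (array([0.6287, 0.0243]), 21.1, 15.8, 89.6)
  green 3375 (array([0.5654, 0.0247]), 69.3, 90.5, 89.6) mask (array([0.5882, 0.0249]), 70.1, 136.1, 89.6)
cartridge0 0.6 [182.8, 327.0] 1844 [0.5161 0.0756 0.03  ]
  white 151 (array([0.4809, 0.0685]), 3.0, 41.4, 0.5)
  white 498 (array([0.5178, 0.072 ]), 16.8, 33.3, 89.0)
  green 1171 (array([0.5178, 0.0723]), 38.2, 59.2, 89.4) mask (array([0.5174, 0.0725]), 39.5, 60.6, 87.3)
cartridge0 0.33 [158.2, 488.8] 5006 [0.4822 0.2804 0.03  ]
  white 1987 (array([0.5233, 0.2468]), 143.5, 60.2, 66.6)
pos [0.5148 0.0246 0.2013] jaw yaw 89.53 q [-0.08  0.34  1.83 -0.    0.97 -1.64] down [ 0.001 -0.    -1.   ] w 0.0098 F [-0.1 -0.6 -1.9] t 42.7
shift [0.0013 0.0003 0.0004] turn/q6 opts [(np.float64(179.9), np.float64(1.5)), (np.float64(-0.1), np.float64(-1.64)), (np.float64(-180.1), np.float64(-4.79))] rows>= 1.0
scene 0.94 [0.4713 0.0246 0.041 ]
scene cart 0.79 [0.5291 0.0906 0.01  ]
scene cart 0.59 [ 0.4014 -0.1683  0.01  ]
```

A stands in bay2 as intended. I lower B into bay1.

Call:
move_arm(
  motion=[
    [[0, 0.04, 0, 0, 0], [0, 0.08, 0, 0, 0], [0, 0.11, 0, 0, 0], [0, 0.13, 0, 0, 0], [0, 0.142, 0, 0, 0], [0, 0.15, 0, 0, 0], [0, 0.153, 0, 0, 0], [0, 0.153, 0, 0, 0]],
  ],
)

```text
t: 43.8
tool_pos: [0.515, 0.0252, 0.0482]
tcp_rot: [-0.498, 0.502, 0.498, 0.502]
contact_force: [1.4, 0.1, -0.3]
width: 0.01
```

Release, lift, and back off to look at the tray.

Call:
move_arm(
  motion=[
    [[0, 0.0015, 0, 0, 0], [0, 0.0015, 0, 0, 0], [0.1, 0.0015, 0, 0, 0], [0.25, 0.0015, 0, 0, 0], [0.3, 0.0015, 0, 0, 0], [0.3, 0.0015, 0, 0, 0], [0.3, -0.02, 0, 0, 0], [0.3, -0.06, 0, 0, 0], [0.3, -0.11, 0, 0, 0], [0.3, -0.15, 0, 0, 0], [0.3, -0.19, 0, 0, 0], [0.3, -0.19, 0, 0, 0], [0.3, -0.19, 0, 0, 0]],
  ],
)

```text
t: 45.1
tool_pos: [0.5146, 0.0253, 0.2382]
tcp_rot: [-0.498, 0.502, 0.498, 0.502]
contact_force: [0.2, -0.1, -1.4]
width: 0.0257
```

```bash
sed -i 's/v.max(-1)-v.min(-1)<30)/v.max(-1)-v.min(-1)<40)/' cart.py; python3 - <<'E'
from seg import *
plan((.44,.025,.15),89.6)
im=pic('wrist','w21').astype(int)
for d in eyes.silhouettes('wrist','cartridge0')[:3]:
    m=d['pixels'];print(round(d['score'],2),m.sum(),d['point'],'mask@.046',rect(planepts('wrist',m,.046)))
    ys,xs=np.where(m);v=im;w=m&(v.min(-1)>150)&(v.max(-1)-v.min(-1)<40)
    n,l,st,ce=cv2.connectedComponentsWithStats(w.astype(np.uint8))
    for k in range(1,n):
        if st[k,4]>60: print('  fin@.076',st[k,4],rect(planepts('wrist',l==k,.076)))
for d in eyes.mark_of('wrist','tray_front')[:1]: print('front',round(d['score'],2),onz('wrist',d['point'],.041).round(4))
for y in(.025,.075): print('fin pred',proj('wrist',np.array([.5145,y,.076])))
E
```

```text
pos [0.5146 0.0253 0.2382] jaw yaw 89.56 q [-0.08  0.3   1.78  0.    1.06 -1.64] down [ 0.001 -0.    -1.   ] w 0.0257 F [ 0.2 -0.1 -1.4] t 45.1
shift [ 0.0881  0.0747 -0.0008] turn/q6 opts [(np.float64(180.0), np.float64(1.5)), (np.float64(-0.0), np.float64(-1.64)), (np.float64(-180.0), np.float64(-4.78))] rows>= 3.0
0.95 1550 [180.0, 324.1] mask@.046 (array([0.5141, 0.0718]), 57.7, 36.9, 0.4)
  fin@.076 423 (array([0.5154, 0.0719]), 32.8, 16.0, 1.1)
0.23 607 [172.8, 549.1] mask@.046 (array([0.5038, 0.419 ]), 76.5, 36.3, 81.3)
front 0.93 [0.4732 0.0252 0.041 ]
fin pred [183.51223965 280.08662428]
fin pred [183.30828988 327.4541777 ]
```

```bash
python3 - <<'E'
from seg import *
im=cv2.imread('pics/raw_w21.png')[:,:,::-1].astype(int)
g=(im[...,1]-im[...,0]>30)&(im[...,1]-im[...,2]>30)
sub=np.zeros(g.shape,bool);sub[120:260,230:305]=1
m=g&sub;n,l,st,ce=cv2.connectedComponentsWithStats(m.astype(np.uint8))
for k in range(1,n):
    if st[k,4]>20: print('green',st[k],rect(planepts('wrist',l==k,.046)))
print('all',rect(planepts('wrist',m,.046)))
w=sub&(im.min(-1)>140)&(im.max(-1)-im.min(-1)<40);n,l,st,ce=cv2.connectedComponentsWithStats(w.astype(np.uint8))
for k in range(1,n):
    if st[k,4]>60: print('white',st[k],rect(planepts('wrist',l==k,.076)))
for c in('wrist','scene','top'):
  for d in (pic(c,c+'22') is not None) and eyes.spot_in(c,'cartridge0')[:3]: print(c,round(d['score'],2),onz(c,d['point'],.04).round(4))
E
```

```text
green [ 264  152   33   50 1152] (array([0.5123, 0.0251]), 57.3, 35.9, 0.2)
all (array([0.5123, 0.0251]), 57.3, 35.9, 0.2)
white [230 120  75  14 593] (array([0.4533, 0.0121]), 75.1, 13.5, 89.1)
white [230 145  75   7 483] (array([0.4755, 0.0119]), 75.9, 6.4, 89.1)
white [275 167  13  31 364] (array([0.5116, 0.0261]), 12.6, 32.1, 89.3)
white [232 203  32   9 163] (array([ 0.536 , -0.0109]), 8.3, 34.5, 14.7)
wrist 0.79 [0.5158 0.0274 0.04  ]
wrist 0.56 [0.5174 0.0757 0.04  ]
wrist 0.47 [ 0.6872 -0.3048  0.04  ]
scene 0.84 [0.5314 0.092  0.04  ]
scene 0.58 [0.5146 0.0231 0.04  ]
top 0.4 [0.3445 0.4478 0.04  ]
```

Both cartridges measure 57×36 mm at z=0.046, so they sit on the bay floors at y≈0.025 and 0.073. I close the fingers, go in front of the tray and push.

Call:
move_arm(
  motion=[
    [[0, 0, 0.03, 0, 0], [0, 0, 0.068, 0, 0], [0, 0.03, 0.068, 0, 0], [0, 0.07, 0.068, 0, 0], [0, 0.11, 0.068, 0, 0], [0, 0.15, 0.068, 0, 0], [0, 0.18, 0.068, 0, 0], [0, 0.196, 0.068, 0, 0], [0, 0.196, 0.068, 0, 0], [0, 0.196, 0.068, 0, 0]],
  ],
)

```text
t: 46.55
tool_pos: [0.4469, 0.0258, 0.0421]
tcp_rot: [-0.498, 0.502, 0.498, 0.502]
contact_force: [0.8, 0.0, 0.0]
width: -0.0002
```

Call:
move_arm(
  motion=[
    [[0, 0, -0.01, 0, 0], [0, 0, -0.02, 0, 0], [0, 0, -0.03, 0, 0], [0, 0, -0.04, 0, 0], [0, 0, -0.05, 0, 0], [0, 0, -0.06, 0, 0], [0, 0, -0.07, 0, 0], [0, 0, -0.08, 0, 0], [0, 0, -0.09, 0, 0], [0, 0, -0.1, 0, 0], [0, 0, -0.1, 0, 0]],
  ],
)

```text
t: 47.65
tool_pos: [0.5482, 0.025, 0.0418]
tcp_rot: [-0.498, 0.502, 0.498, 0.502]
contact_force: [0.2, -0.1, -0.0]
width: -0.0002
```

Call:
move_arm(
  motion=[
    [[0, 0, -0.004, 0, 0], [0, 0, -0.008, 0, 0], [0, 0, -0.011, 0, 0], [0, 0, -0.014, 0, 0], [0, 0, -0.014, 0, 0]],
  ],
)

```text
t: 48.15
tool_pos: [0.5609, 0.0249, 0.0418]
tcp_rot: [-0.498, 0.502, 0.498, 0.502]
contact_force: [-3.3, -1.3, -0.1]
width: 0.0001
```

```bash
python3 - <<'E'
from h import *
plan((.44,.025,.15),89.6)
for c in('scene',):
  pic(c,c+'23')
  for d in eyes.mark_of(c,'tray_front')[:1]: print(c,round(d['score'],2),onz(c,d['point'],.041).round(4))
E
```

```text
pos [0.5609 0.0249 0.0418] jaw yaw 89.56 q [-0.07  0.62  1.86  0.    0.66 -1.64] down [ 0.  0. -1.] w 0.0001 F [-3.3 -1.3 -0.1] t 48.15
shift [-0.1082  0.1209 -0.0008] turn/q6 opts [(np.float64(180.0), np.float64(1.5)), (np.float64(-0.0), np.float64(-1.64)), (np.float64(-180.0), np.float64(-4.78))] rows>= 4.0
```

Call:
move_arm(
  motion=[
    [[0, 0, -0.0015, 0, 0], [0, 0, -0.003, 0, 0], [0, 0, -0.004, 0, 0], [0, 0, -0.004, 0, 0]],
  ],
)

```text
t: 48.65
tool_pos: [0.5644, 0.0249, 0.0418]
tcp_rot: [-0.498, 0.502, 0.498, 0.502]
contact_force: [-4.1, -1.8, 0.4]
width: -0.0002
```

Call:
move_arm(
  motion=[
    [[0, 0, -0.002, 0, 0], [0, 0, -0.004, 0, 0], [0, 0, -0.004, 0, 0]],
  ],
)

```text
t: 48.95
tool_pos: [0.565, 0.0249, 0.0417]
tcp_rot: [-0.496, 0.504, 0.5, 0.5]
contact_force: [-19.3, -3.3, 10.5]
width: 0.0001
```

At the stop (19 N). I retreat and check that the tray latched.

Call:
move_arm(
  motion=[
    [[0, 0, 0.01, 0, 0], [0, 0, 0.05, 0, 0], [0, 0, 0.08, 0, 0], [0, -0.05, 0.08, 0, 0], [0, -0.1, 0.08, 0, 0], [0, -0.15, 0.08, 0, 0], [0, -0.2, 0.08, 0, 0], [0, -0.2, 0.08, 0, 0], [0, -0.2, 0.08, 0, 0]],
  ],
)

```text
t: 49.85
tool_pos: [0.4893, 0.0256, 0.243]
tcp_rot: [-0.499, 0.501, 0.497, 0.503]
contact_force: [0.6, -0.3, -0.9]
width: 0.0004
```

```bash
python3 - <<'E'
from h import *
plan((.4935,.3632,.235),-53)
im=pic('wrist','w24')
for d in eyes.mark_of('wrist','tray_front')[:1]: print('w',round(d['score'],2),onz('wrist',d['point'],.041).round(4))
for d in eyes.mark_of('wrist','screw_slot')[:1]: print('slot',round(d['score'],2),onz('wrist',d['point'],.046).round(4))
g=im.min(-1).astype(int)
for y in(-.03,.02,.07):
    a=[(x,g[tuple(np.round(proj('wrist',np.array([x,y,.078]))).astype(int))]) for x in np.arange(.55,.6,.002)]
    w=[x for x,v in a if v>185];print('front top white x at y',y,min(w,default=None),max(w,default=None))
for c in('scene','top'):
  pic(c,c+'24')
  for d in eyes.mark_of(c,'tray_front')[:1]: print(c,round(d['score'],2),onz(c,d['point'],.041).round(4))
E
```

```text
pos [0.4893 0.0256 0.243 ] jaw yaw 89.56 q [-0.08  0.25  1.83  0.    1.05 -1.65] down [ 0.004 -0.    -1.   ] w 0.0004 F [ 0.6 -0.3 -0.9] t 49.85
shift [ 0.008  -0.0016  0.3377] turn/q6 opts [(np.float64(142.6), np.float64(0.84)), (np.float64(-37.4), np.float64(-2.3))] rows>= 7.0
w 0.69 [0.5657 0.026  0.041 ]
slot 0.66 [0.717  0.0196 0.046 ]
front top white x at y -0.03 0.5680000000000001 0.5700000000000001
front top white x at y 0.02 0.5700000000000001 0.5720000000000001
front top white x at y 0.07 0.5720000000000001 0.5720000000000001
scene 0.48 [0.5627 0.0183 0.041 ]
```

The tray stays shut, so it latched: the spring would have driven it out otherwise. Now the driver again.

Call:
move_arm(
  motion=[
    [[1, 0, 0, 0.042, -4], [1, 0, 0, 0.085, -8], [1, 0, 0, 0.13, -13], [1, 0, 0, 0.17, -18], [1, 0, -0.001, 0.21, -23], [1, 0, -0.001, 0.255, -28], [1, 0, -0.0015, 0.3, -33], [1, 0, -0.0015, 0.3375, -37.4], [1, 0, -0.0015, 0.3375, -37.4], [1, 0, -0.0015, 0.3375, -37.4]],
  ],
)

```text
t: 51.2
tool_pos: [0.4924, 0.3633, 0.2409]
tcp_rot: [-0.633, 0.316, 0.633, 0.315]
contact_force: [0.2, -1.0, 0.1]
width: 0.0855
```

```bash
cat > drv.py <<'E'
from seg import *
plan((0.4935,0.3619,0.095),-53)
im=pic('wrist','w25').astype(int)
r,c=proj('wrist',np.array([.4935,.3619,.142])).astype(int);print(r,c)
sub=np.zeros(im.shape[:2],bool);sub[r-40:r+41,c-40:c+41]=1
m=sub&(im[...,0]-im[...,1:].max(-1)>60)
n,l,st,ce=cv2.connectedComponentsWithStats(m.astype(np.uint8));k=1+st[1:,4].argmax();m=l==k
v=im[...,0][m];print(m.sum(),np.percentile(v,[5,20,40,50,60,80,95]))
h,e=np.histogram(v,12);print(h,e.round())
for th in(150,180,200,210,220): 
    q=m&(im[...,0]>th)
    if q.sum()>40: print(th,q.sum(),rect(planepts('wrist',q,.142)))
E
python3 drv.py
```

```text
pos [0.4924 0.3633 0.2409] jaw yaw 127.0 q [ 0.53  0.44  1.54 -0.    1.16 -1.69] down [-0.001 -0.001 -1.   ] w 0.0855 F [ 0.2 -1.   0.1] t 51.2
shift [ 0.1459 -0.0003 -0.0018] turn/q6 opts [(np.float64(180.0), np.float64(1.45)), (np.float64(0.0), np.float64(-1.69)), (np.float64(-180.0), np.float64(-4.83))] rows>= 3.0
200 278
930 [136. 146. 198. 217. 223. 226. 230.]
[ 17  24 121  94  45  25  15   8  65  30 109 377] [116. 126. 135. 145. 155. 164. 174. 184. 193. 203. 213. 222. 232.]
150 679 (array([0.4877, 0.358 ]), 32.8, 21.7, 37.0)
180 596 (array([0.4877, 0.358 ]), 32.8, 21.7, 37.0)
200 533 (array([0.4877, 0.358 ]), 32.8, 21.7, 37.0)
210 491 (array([0.4877, 0.358 ]), 32.8, 21.7, 37.0)
220 439 (array([0.4874, 0.3561]), 30.0, 18.9, 37.0)
```

The handle axis is at (0.4923,0.3615), aligned with the jaws. I grasp and lift.

Call:
move_arm(
  motion=[
    [[1, 0.03, 0.0011, -0.0014, 0], [1, 0.07, 0.0011, -0.0014, 0], [1, 0.11, 0.0011, -0.0014, 0], [1, 0.138, 0.0011, -0.0014, 0], [1, 0.146, 0.0011, -0.0014, 0], [1, 0.146, 0.0011, -0.0014, 0], [0, 0.146, 0.0011, -0.0014, 0], [0, 0.146, 0.0011, -0.0014, 0], [0, 0.146, 0.0011, -0.0014, 0], [0, 0.146, 0.0011, -0.0014, 0], [0, 0.146, 0.0011, -0.0014, 0], [0, 0.146, 0.0011, -0.0014, 0], [0, 0.13, 0.0011, -0.0014, 0], [0, 0.09, 0.0011, -0.0014, 0], [0, 0.05, 0.0011, -0.0014, 0], [0, 0.01, 0.0011, -0.0014, 0], [0, -0.02, 0.0011, -0.0014, 0], [0, -0.02, 0.0011, -0.0014, 0], [0, -0.02, 0.0011, -0.0014, 0]],
  ],
)

```text
t: 53.15
tool_pos: [0.4926, 0.3611, 0.2621]
tcp_rot: [0.633, -0.315, -0.633, -0.316]
contact_force: [0.0, 0.3, -0.4]
width: 0.0206
```

```bash
cat > tip.py <<'E'
from h import *
import sys
plan((0.5583,-0.0852,0.20),74)
im=pic('wrist',sys.argv[1]);p,M=axes();v=im.astype(int)
for d in eyes.mark_of('wrist','driver')[:2]: print('driver mark',round(d['score'],2),d['point'])
print('tip pred',proj('wrist',p-[0,0,.0895]))
# shaft columns between handle and tip
for rr in range(200,232,3):
    row=v[rr,255:308];gr=np.where((row.max(-1)-row.min(-1)<14)&(row.sum(-1)>210)&(row.sum(-1)<400))[0]
    rd=np.where(row[:,0]-row[:,1:].max(-1)>30)[0]
    print(rr,'grey',(gr.min()+255,gr.max()+255,len(gr)) if len(gr) else None,'red',(rd.min()+255,rd.max()+255) if len(rd) else None)
E
python3 tip.py w26
```

```text
pos [0.4926 0.3611 0.2621] jaw yaw 126.96 q [ 0.52  0.42  1.52  0.    1.2  -1.69] down [ 0.001  0.    -1.   ] w 0.0206 F [ 0.   0.3 -0.4] t 53.15
shift [ 0.062   0.2159 -0.3961] turn/q6 opts [(np.float64(53.0), np.float64(-0.77)), (np.float64(-127.0), np.float64(-3.91))] rows>= 10.0
driver mark 0.98 [187.8, 372.5]
driver mark 0.87 [246.4, 306.5]
tip pred [203.46882786 280.1552291 ]
200 grey (np.int64(305), np.int64(306), 2) red (np.int64(261), np.int64(303))
203 grey (np.int64(303), np.int64(303), 1) red (np.int64(265), np.int64(300))
206 grey (np.int64(299), np.int64(300), 2) red (np.int64(268), np.int64(297))
209 grey (np.int64(299), np.int64(300), 2) red (np.int64(266), np.int64(297))
212 grey (np.int64(287), np.int64(287), 1) red (np.int64(265), np.int64(297))
215 grey (np.int64(287), np.int64(287), 1) red (np.int64(265), np.int64(297))
218 grey (np.int64(287), np.int64(304), 6) red (np.int64(265), np.int64(298))
221 grey None red (np.int64(267), np.int64(272))
224 grey None red (np.int64(264), np.int64(298))
227 grey None red (np.int64(263), np.int64(299))
230 grey None red (np.int64(262), np.int64(299))
```

Call:
move_arm(
  motion=[
    [[0, 0, 0.02, -0.037, 0], [0, 0, 0.042, -0.078, 6], [0, 0, 0.065, -0.12, 12], [0, 0, 0.087, -0.16, 18], [0, 0, 0.109, -0.2, 24], [0, 0, 0.13, -0.24, 30], [0, 0, 0.152, -0.28, 36], [0, 0, 0.174, -0.32, 42], [0, 0, 0.195, -0.36, 48], [0, 0, 0.215, -0.3964, 53], [0, 0.04, 0.215, -0.3964, 53], [0, 0.08, 0.215, -0.3964, 53], [0, 0.1, 0.215, -0.3964, 53], [0, 0.1, 0.215, -0.3964, 53], [0, 0.1, 0.215, -0.3964, 53]],
  ],
)

```text
t: 54.75
tool_pos: [0.5593, -0.0848, 0.1617]
tcp_rot: [-0.425, 0.565, 0.426, 0.565]
contact_force: [0.5, -0.5, -0.1]
width: 0.0204
```

```bash
python3 tip.py w27; python3 - <<'E'
from h import *
i=cv2.imread('pics/raw_w27.png');print('slot top pred',proj('wrist',np.array([.5585,-.085,.053])))
cv2.imwrite('pics/w27z.png',cv2.resize(i[158:248,230:330],(800,720)[:2] if 0 else (660,594),interpolation=cv2.INTER_NEAREST))
E
```

```text
pos [ 0.5593 -0.0848  0.1617] jaw yaw 73.96 q [-0.27  0.45  1.75  0.    0.93 -1.56] down [-0.001  0.    -1.   ] w 0.0204 F [ 0.5 -0.5 -0.1] t 54.75
shift [-0.0383  0.0009 -0.0006] turn/q6 opts [(np.float64(180.0), np.float64(1.58)), (np.float64(-0.0), np.float64(-1.56)), (np.float64(-180.0), np.float64(-4.7))] rows>= 1.0
driver mark 0.92 [202.7, 280.1]
driver mark 0.23 [195.8, 278.9]
tip pred [204.0187505  280.36911698]
200 grey (np.int64(263), np.int64(307), 5) red (np.int64(265), np.int64(294))
203 grey (np.int64(264), np.int64(307), 18) red (np.int64(265), np.int64(296))
206 grey (np.int64(265), np.int64(307), 17) red (np.int64(269), np.int64(295))
209 grey (np.int64(266), np.int64(307), 16) red (np.int64(269), np.int64(291))
212 grey (np.int64(267), np.int64(306), 18) red None
215 grey (np.int64(268), np.int64(307), 19) red None
218 grey (np.int64(269), np.int64(289), 18) red None
221 grey None red None
224 grey (np.int64(300), np.int64(302), 3) red (np.int64(264), np.int64(298))
227 grey None red (np.int64(263), np.int64(299))
230 grey None red (np.int64(263), np.int64(299))
slot top pred [195.73518617 279.86476995]
```

View pics/w27z.png

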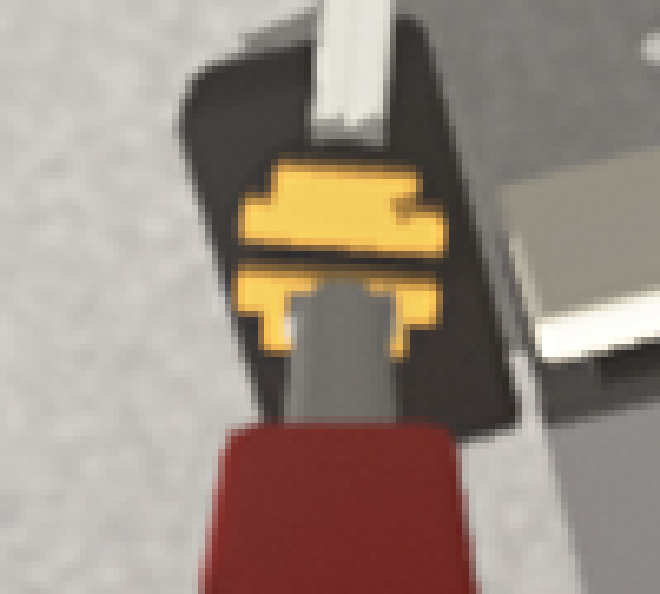

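Last view: the slot's far edge is at zoom row 251, the blade is central at col 343 and needs about 1.1 mm toward -tool y, and the slot sits 3° clockwise of the blade. I correct and descend.

Call:
move_arm(
  motion=[
    [[0, 0.006, -0.0011, 0, 2.5], [0, 0.013, -0.0011, 0, 2.5], [0, 0.018, -0.0011, 0, 2.5], [0, 0.022, -0.0011, 0, 2.5], [0, 0.0245, -0.0011, 0, 2.5], [0, 0.0245, -0.0011, 0, 2.5], [0, 0.0245, -0.0011, 0, 2.5]],
  ],
)

```text
t: 55.55
tool_pos: [0.5603, -0.0851, 0.1373]
tcp_rot: [-0.413, 0.574, 0.413, 0.574]
contact_force: [-0.7, -0.2, -1.3]
width: 0.0206
```

Call:
move_arm(
  motion=[
    [[0, 0.0015, 0, 0, 0], [0, 0.003, 0, 0, 0], [0, 0.003, 0, 0, 0], [0, 0.003, 0, 0, 0]],
  ],
)

```text
t: 55.95
tool_pos: [0.5612, -0.0854, 0.1363]
tcp_rot: [-0.414, 0.573, 0.412, 0.575]
contact_force: [-3.4, 0.3, 16.6]
width: 0.0209
```

Seated on the slot floor again (16.6 N). I turn clockwise to locked.

Call:
move_arm(
  motion=[
    [[0, -0.001, 0, 0, 0], [0, -0.001, 0, 0, 8], [0, -0.001, 0, 0, 16], [0, -0.001, 0, 0, 24], [0, -0.001, 0, 0, 32], [0, -0.001, 0, 0, 40], [0, -0.001, 0, 0, 48], [0, -0.001, 0, 0, 56], [0, -0.001, 0, 0, 64], [0, -0.001, 0, 0, 72], [0, -0.001, 0, 0, 77], [0, -0.001, 0, 0, 80], [0, -0.001, 0, 0, 80], [0, -0.001, 0, 0, 80]],
  ],
)

```text
t: 57.35
tool_pos: [0.5603, -0.085, 0.1365]
tcp_rot: [0.053, 0.705, -0.053, 0.705]
contact_force: [-4.1, 2.6, 11.4]
width: 0.0207
```

```bash
cat > keep.py <<'E'
from seg import *
import sys
plan((0.5583,-0.0852,0.20),0);print('tq',sense()['ft_torque'].round(2))
im=pic('wrist',sys.argv[1]).astype(int)
# brass: slope of slot edge = lower edge of upper brass half / upper brass top edge
b=(im[...,0]-im[...,2]>60)&(im[...,1]>120)&(im[...,0]-im[...,1]<110)
sub=np.zeros(b.shape,bool);sub[165:235,240:330]=1;b&=sub
lo=[]
for c in range(245,325):
    col=np.where(b[:,c])[0]
    if len(col)<4: continue
    g=np.where(np.diff(col)>1)[0]
    if len(g): lo.append((c,col[g[0]],col[g[0]+1]))
lo=np.array(lo);print(lo.tolist())
if len(lo)>4:
    A=np.array([onz('wrist',(r,c),.053)[:2] for c,r,_ in lo]);f=np.polyfit(A[:,0],A[:,1],1) if np.ptp(A[:,0])>np.ptp(A[:,1]) else None
    print('upper slot edge yaw',np.degrees(np.arctan(f[0])) if f is not None else ('steep',np.degrees(np.arctan2(*(A[-1]-A[0])[::-1]))))
E
python3 keep.py w28
```

```text
pos [ 0.5603 -0.085   0.1365] jaw yaw -8.54 q [-0.27  0.49  1.78  0.    0.88 -0.12] down [ 0.001  0.    -1.   ] w 0.0207 F [-4.1  2.6 11.4] t 57.35
shift [-0.0635 -0.0005 -0.0019] turn/q6 opts [(np.float64(171.5), np.float64(2.87)), (np.float64(-8.5), np.float64(-0.27)), (np.float64(-188.5), np.float64(-3.41))] rows>= 2.0
tq [0.52 1.15 0.08]
[[264, 205, 212], [265, 196, 199], [266, 205, 211], [267, 205, 211], [268, 204, 211], [269, 204, 210], [270, 204, 210], [271, 204, 210], [288, 200, 209], [289, 200, 207], [290, 200, 206], [291, 200, 206], [292, 199, 206], [293, 199, 205], [294, 199, 205]]
upper slot edge yaw 0.758531791380418
```

Call:
move_arm(
  motion=[
    [[0, 0, 0, 0, 3], [0, 0, 0, 0, 3], [0, 0, 0, 0, 3]],
  ],
)

```text
t: 57.7
tool_pos: [0.5603, -0.085, 0.1365]
tcp_rot: [0.071, 0.703, -0.071, 0.704]
contact_force: [-3.5, 1.7, 11.6]
width: 0.0205
```

```bash
python3 keep.py w29
```

```text
pos [ 0.5603 -0.085   0.1365] jaw yaw -11.54 q [-0.27  0.49  1.78  0.    0.88 -0.07] down [ 0.001  0.    -1.   ] w 0.0205 F [-3.5  1.7 11.6] t 57.7
shift [-0.0635 -0.0006 -0.0019] turn/q6 opts [(np.float64(168.5), np.float64(2.87)), (np.float64(-11.5), np.float64(-0.27)), (np.float64(-191.5), np.float64(-3.41))] rows>= 2.0
tq [0.56 1.14 0.01]
[[264, 205, 212], [265, 197, 199], [266, 205, 211], [267, 205, 211], [268, 204, 211], [269, 204, 210], [270, 204, 210], [271, 194, 201], [288, 201, 209], [289, 200, 207], [290, 200, 206], [291, 200, 206], [292, 199, 206], [293, 199, 205], [294, 199, 205]]
upper slot edge yaw -3.7417232755336265
```

The slot is now at yaw about -0.5°, the unit's own yaw, so the keeper is at about 0. I relieve the twist, lift and return the driver.

Call:
move_arm(
  motion=[
    [[0, 0, 0, 0, -5], [0, 0, 0, 0, -8], [0, -0.015, 0, 0, -8], [0, -0.05, 0, 0, -8], [0, -0.09, 0, 0, -8], [0, -0.125, 0, 0, -8], [0, -0.125, 0, 0, -8]],
  ],
)

```text
t: 58.45
tool_pos: [0.562, -0.0856, 0.2652]
tcp_rot: [0.021, 0.704, -0.022, 0.71]
contact_force: [0.1, 0.3, -1.2]
width: 0.0206
```

```bash
python3 keep.py w30; python3 - <<'E'
from h import *
plan((0.4925,0.3617,0.262),-53)
E
```

```text
pos [ 0.562  -0.0856  0.2652] jaw yaw -3.53 q [-0.27  0.35  1.62  0.    1.16 -0.21] down [ 0.008 -0.002 -1.   ] w 0.0206 F [ 0.1  0.3 -1.2] t 58.45
shift [ 0.0652  0.0003 -0.0043] turn/q6 opts [(np.float64(176.5), np.float64(2.87)), (np.float64(-3.5), np.float64(-0.27)), (np.float64(-183.5), np.float64(-3.41))] rows>= 2.0
tq [ 0.02 -0.    0.04]
[[266, 171, 176], [267, 172, 176], [268, 165, 167], [269, 171, 176], [270, 171, 176], [271, 171, 176], [272, 171, 176], [273, 171, 175], [274, 171, 175], [275, 171, 175], [276, 171, 175], [277, 171, 175], [278, 171, 175], [279, 171, 175], [280, 171, 175], [281, 170, 175], [282, 170, 175], [283, 170, 175], [284, 170, 175], [285, 170, 175], [286, 170, 174], [287, 170, 174]]
upper slot edge yaw -2.8149240840651752
pos [ 0.5611 -0.0854  0.2626] jaw yaw -3.54 q [-0.27  0.35  1.63  0.    1.16 -0.21] down [ 0.005 -0.001 -1.   ] w 0.0207 F [-0.2 -0.  -1.6] t 58.5
shift [-3.00e-04  4.42e-01 -9.61e-02] turn/q6 opts [(np.float64(49.5), np.float64(0.66)), (np.float64(-130.5), np.float64(-2.48))] rows>= 10.0
```

Keeper confirmed at about 0. On to the stand.

Call:
move_arm(
  motion=[
    [[0, 0, 0.04, -0.009, 0], [0, 0, 0.085, -0.018, 6], [0, 0, 0.13, -0.028, 12], [0, 0, 0.175, -0.038, 18], [0, 0, 0.22, -0.048, 24], [0, 0, 0.265, -0.058, 30], [0, 0, 0.31, -0.067, 36], [0, 0, 0.355, -0.077, 42], [0, 0, 0.4, -0.087, 49.5], [0, 0, 0.442, -0.096, 49.5], [0, 0, 0.442, -0.096, 49.5], [0, 0, 0.442, -0.096, 49.5]],
  ],
)

```text
t: 59.7
tool_pos: [0.4912, 0.3624, 0.2589]
tcp_rot: [0.314, 0.633, -0.316, 0.633]
contact_force: [-0.4, 0.3, -0.5]
width: 0.0205
```

```bash
python3 - <<'E'
from h import *
plan((0.4925,0.3617,0.262),-53)
im=pic('wrist','w31');v=im.astype(int)
P=[status.sense()['tool_pos']]
h=proj('wrist',np.array([.493,.3616,.078]));print('hole pred',h)
g=v.sum(-1);r,c=h.astype(int);sub=np.zeros(g.shape,bool);sub[r-16:r+17,c-16:c+17]=1
m=(sub&(g<400)).astype(np.uint8);n,l,st,ce=cv2.connectedComponentsWithStats(m)
for k in range(1,n):
    if st[k,4]>20: print('dark',st[k],ce[k][::-1],onz('wrist',ce[k][::-1],.078).round(4))
for rr in range(206,222,3):
    row=v[rr,262:305];gr=np.where(row.max(-1)-row.min(-1)<28)[0];print(rr,(gr.min()+262,gr.max()+262,len(gr)) if len(gr) else None)
# handle bottom row at centre col
col=v[195:235,281];print('first red row',195+np.where((col[:,0]-col[:,1]>60)&(col[:,1]<80))[0][:1],'shaft top row',195+np.where(col.max(-1)-col.min(-1)<28)[0][:1])
E
```

```text
pos [0.4912 0.3624 0.2589] jaw yaw -52.92 q [ 0.53  0.42  1.52 -0.    1.2   1.45] down [-0.002 -0.001 -1.   ] w 0.0205 F [-0.4  0.3 -0.5] t 59.7
shift [-0.0032  0.0006  0.0014] turn/q6 opts [(np.float64(180.1), np.float64(4.59)), (np.float64(0.1), np.float64(1.45)), (np.float64(-179.9), np.float64(-1.69))] rows>= 1.0
hole pred [178.66500951 282.50723984]
dark [274 170  19  19 192] [178.890625   282.80729167] [0.493  0.3612 0.078 ]
206 (np.int64(262), np.int64(289), 23)
209 (np.int64(262), np.int64(288), 24)
212 (np.int64(262), np.int64(288), 27)
215 (np.int64(262), np.int64(288), 27)
218 (np.int64(262), np.int64(288), 27)
221 (np.int64(262), np.int64(288), 13)
first red row [223] shaft top row [201]
```

Call:
move_arm(
  motion=[
    [[0, 0.03, 0.001, 0.0016, 0], [0, 0.06, 0.001, 0.0016, 0], [0, 0.08, 0.001, 0.0016, 0], [0, 0.09, 0.001, 0.0016, 0], [0, 0.1, 0.001, 0.0016, 0], [0, 0.109, 0.001, 0.0016, 0], [0, 0.109, 0.001, 0.0016, 0], [0, 0.109, 0.001, 0.0016, 0]],
  ],
)

```text
t: 60.55
tool_pos: [0.4939, 0.3613, 0.1519]
tcp_rot: [0.316, 0.633, -0.316, 0.633]
contact_force: [0.6, 1.0, -0.7]
width: 0.0209
```

Call:
move_arm(
  motion=[
    [[0, 0.02, 0, 0, 0], [0, 0.036, 0, 0, 0], [0, 0.048, 0, 0, 0], [0, 0.053, 0, 0, 0], [0, 0.0545, 0, 0, 0], [0, 0.0545, 0, 0, 0], [0, 0.0545, 0, 0, 0]],
  ],
)

```text
t: 61.25
tool_pos: [0.4939, 0.3614, 0.0976]
tcp_rot: [0.316, 0.632, -0.315, 0.633]
contact_force: [0.0, -0.2, -1.1]
width: 0.021
```

Call:
move_arm(
  motion=[
    [[0.3, 0.001, 0, 0, 0], [1, 0.001, 0, 0, 0], [1, 0.001, 0, 0, 0], [1, 0.001, 0, 0, 0], [1, 0.001, 0, 0, 0], [1, -0.03, 0, 0, 0], [1, -0.07, 0, 0, 0], [1, -0.11, 0, 0, 0], [1, -0.15, 0, 0, 0], [1, -0.17, 0, 0, 0], [1, -0.17, 0, 0, 0], [1, -0.17, 0, 0, 0]],
  ],
)

```text
t: 62.45
tool_pos: [0.4934, 0.3611, 0.2665]
tcp_rot: [0.316, 0.633, -0.316, 0.633]
contact_force: [-0.3, 0.1, -0.7]
width: 0.0851
```

```bash
python3 - <<'E'
from seg import *
plan((0.4935,0.3617,0.262),-53)
im=pic('wrist','w32').astype(int)
for n,ch,P in(('drv',0,(.493,.3616)),('pin',2,(.480,.2725))):
    pts=[proj('wrist',np.array([*P,z])) for z in(.078,.142)];print(n,'pred base/top px',np.round(pts,1).tolist())
    r,c=np.mean(pts,0).astype(int);sub=np.zeros(im.shape[:2],bool);sub[max(r-40,0):r+41,max(c-40,0):c+41]=1
    o=[k for k in range(3) if k!=ch];m=sub&(im[...,ch]-im[...,o].max(-1)>50)
    q,l,st,ce=cv2.connectedComponentsWithStats(m.astype(np.uint8))
    for k in range(1,q):
        if st[k,4]>80: print('  blob',st[k],ce[k][::-1].round(1),'rect@.142',rect(planepts('wrist',l==k,.142)))
pic('scene','s32');pic('top','t32')
for c in('scene','top'):
  for t,z in(('tray_front',.041),('driver',.11),('pin',.11),('phone',.01),('paint_bottle',.0),('painted_cup',0),('brush',0),('stand',0)):
    for d in (eyes.spot_in(c,t) if z==.11 else eyes.mark_of(c,t))[:2]: print(c,t,round(d['score'],2),onz(c,d['point'],z).round(3))
E
```

```text
pos [0.4934 0.3611 0.2665] jaw yaw -53.05 q [0.52 0.42 1.51 0.   1.21 1.45] down [-0. -0. -1.] w 0.0851 F [-0.3  0.1 -0.7] t 62.45
shift [ 0.0045  0.0004 -0.0004] turn/q6 opts [(np.float64(180.0), np.float64(4.59)), (np.float64(-0.0), np.float64(1.45)), (np.float64(-180.0), np.float64(-1.69))] rows>= 1.0
drv pred base/top px [[178.4, 280.3], [192.8, 280.3]]
  blob [ 240  145   81   78 1670] [189.2 282.5] rect@.142 (array([0.4975, 0.3601]), 78.3, 42.8, 80.4)
  blob [276 145  45  44 386] [165.2 300.7] rect@.142 (array([0.5253, 0.3633]), 56.8, 9.1, 84.2)
pin pred base/top px [[231.1, 333.4], [254.1, 342.9]]
  blob [333 241  23  23 346] [252.7 344.1] rect@.142 (array([0.4818, 0.2724]), 20.4, 20.1, 61.5)
scene tray_front 0.47 [ 0.688 -0.244  0.041]
scene tray_front 0.42 [0.573 0.026 0.041]
scene driver 0.77 [0.498 0.363 0.11 ]
scene driver 0.66 [0.571 0.538 0.11 ]
scene pin 0.62 [0.472 0.268 0.11 ]
scene phone 0.85 [0.675 0.378 0.01 ]
scene paint_bottle 0.82 [ 0.683 -0.293  0.   ]
scene painted_cup 0.59 [0.344 0.453 0.   ]
scene brush 0.56 [ 0.4   -0.504  0.   ]
scene stand 0.87 [0.491 0.315 0.   ]
top tray_front 0.61 [0.566 0.037 0.041]
top tray_front 0.47 [0.7   0.028 0.041]
top driver 0.64 [0.492 0.368 0.11 ]
top driver 0.63 [0.419 0.3   0.11 ]
top phone 0.67 [0.67  0.366 0.01 ]
top paint_bottle 0.66 [ 0.695 -0.299  0.   ]
top painted_cup 0.66 [0.602 0.078 0.   ]
top painted_cup 0.52 [ 0.607 -0.018  0.   ]
top brush 0.9 [ 0.4   -0.513  0.   ]
top stand 0.91 [0.486 0.327 0.   ]
```

```bash
python3 - <<'E'
from seg import *
import h
im=cv2.imread('pics/raw_w32.png')[:,:,::-1].astype(int)
sub=np.zeros(im.shape[:2],bool);sub[150:230,255:305]=1
m=sub&(im[...,0]>1.8*im[...,1])&(im[...,0]-im[...,1]>70)&(im[...,1]<95)
q,l,st,ce=cv2.connectedComponentsWithStats(m.astype(np.uint8))
for k in range(1,q):
    if st[k,4]>60: 
        hi=(l==k)&(im[...,0]>200);print('red',st[k],rect(planepts('wrist',l==k,.142)),'bright',hi.sum(),rect(planepts('wrist',hi,.142)) if hi.sum()>20 else '')
# scene before/after tray front region difference
a=cv2.imread('pics/raw_scene0.png').astype(int);b=cv2.imread('pics/raw_s32.png').astype(int)
for n,P in(('front',(.5705,.10,.06)),('keeper arm',(.556,-.05,.05)),('driver',(.493,.3616,.11)),('pin',(.48,.2727,.11))):
    r,c=proj('scene',np.array(P)).astype(int);print(n,r,c,'meandiff',np.abs(a-b)[r-10:r+11,c-10:c+11].mean().round(1))
E
```

```text
red [270 171  23  32 529] (array([0.4982, 0.3648]), 29.8, 20.7, 37.5) bright 381 (array([0.4943, 0.3605]), 18.5, 18.6, 37.5)
front 239 282 meandiff 2.9
keeper arm 210 262 meandiff 2.8
driver 283 372 meandiff 15.0
pin 255 352 meandiff 12.1
```

The scene picture matches the starting one at the tray front and keeper arm, so the tray is shut and the screw locked. Both tools stand in their holes. I hand the job in.

```bash
python3 -c "
from bench import manip
print(manip.finish_job())"
```

```text
the job is handed in; nothing more can be done
None
```

The job is handed in after about 63 s on the robot clock; `finish_job` gave no verdict.

**What I did:** I turned the keeper to free with the driver (about 1.29 rad) and pressed the latch with the pin, so the tray sprang out. The two cartridges found on the table went into the middle and left bays. I then pushed the tray in until it stopped (19 N), turned the keeper back with the driver, and returned both tools to their holes.

**Last checks:**
- **Cartridges:** before shutting, both measured the right size for standing on the bay floors. They cannot be seen under the cover now.
- **Tray and keeper:** the scene picture of the tray front and keeper arm matches the one from the start, and the slot angle puts the keeper at about 0 rad. I inferred the latch is up from the tray staying shut after I let go; I could not see it directly.
- **Tools:** both handles are within about 2 mm of their hole centres. I did not measure the driver's seated height exactly.
- **Bystanders:** most readings are within about 1–2 cm of the start, within the detectors' scatter. The top camera's cup hits at the end were false detections on the unit; the scene camera shows the cup in place.

**What went wrong on the way:**
- The first grasp of each cartridge missed because the fingers closed too high. Neither cartridge moved, and the second try held both times.
- The look-alike tools fell over by themselves at the start, and one now leans on the stand without touching either tool.

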